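Edge the mixing glass out of the stain kit and load it into the light table

TASK

Load the mixing glass into the light table for staining. It lies flush in the bed of the grey stain kit, so press on it lightly and slide it out over the kit's open front edge until it overhangs enough to pinch by its two long sides, then lift it off level and slide it lengthwise under the light table's guide rails until it is fully home and the red spring catch has snapped back behind it. It is glass: never press, push or jam it hard, do not let it tip or fall, and leave the other things on the bench alone.

Things in the scene. Friction and masses are not known exactly. Their poses are not given: they have to be found in the camera images.
- mixing_glass: The mixing glass: white opal glass slab with green edges, 130 x 56 x 6 mm (length x, width y, thickness z), 75 to 155 g, loose. Origin: centre of its underside; x along its length, y across its width, z up as it lies. At the start its x axis points the same way as the stain kit's x axis. It may go into the light table either end first, this face up.
- stain_kit: The stain kit: grey moulded case 184 x 124 x 42 mm, fixed to the bench. Origin: centre of its underside; x points from its front to its rear, y to its left, z up; the front (-x) is roughly toward the robot. Small jars with coloured caps stand 12 mm proud of its top along y = +46 mm and at x = +74, y = -36 mm; a thin brush, 5 mm proud, lies along y = +20 mm.
- bed_middle (a point): Middle of the stain kit's bed floor (kit x = -17, y = -22, z = 36 mm; kit's axes). The bed is a black recess 61 mm wide and 150 mm long along x. Rims at both sides and the rear are flush with the top of the glass (42 mm above the bench), so its sides cannot be gripped in the bed. Friction of glass on bed about 0.3 to 0.4; fingertips grip the glass better than that.
- bed_front (a point): Middle of the bed's front edge, at floor height (kit x = -92, y = -22, z = 36 mm; kit's axes). The bed is open here, with only the bench 36 mm below. The glass tips off if it overhangs by more than about 60 mm. Glass and bed are hard: 1 mm of travel beyond touching adds 20 N or more, and pressing with 30 N breaks it; 6 to 15 N is enough to drag it.
- light_table: The light table: grey lamp body 172 x 116 mm, fixed to the bench, flat deck with lit panel 34 mm above the bench. Origin: centre of its underside; x points from its front (the mouth, roughly toward the robot) to its rear, the way the glass goes in; y to its left, z up. Pushing or jamming the glass against it with 30 N breaks the glass.
- rail_mouth (a point): Middle of the light table's front edge, at deck height (table x = -86, y = 0, z = 34 mm; table's axes). Two flared guides, 9 mm high and up to 41 mm either side of the middle, lead in from here. A thumb notch 40 mm wide, 24 mm deep (along x) and open down to 17 mm above the bench lets fingertips follow the glass in from behind.
- rail_start (a point): Middle of the channel where the two aluminium guide rails begin (table x = -56, y = 0, z = 34 mm; table's axes). They run 110 mm from here along x, the channel 59.5 mm wide. From 4 mm farther on, a lip 5 mm wide reaches in over each side, underside 9 mm and top 12 mm above the deck, so the glass goes in only lengthwise from the front.
- glass_home (a point): Where the origin of the glass lies when it is fully home (table x = +5, y = 0, z = 34 mm, on the deck; table's axes): near end 26 mm behind the table's front edge, 1.5 mm past the tip of the catch; the far end then has 1.5 mm left to a hard rubber stop across the channel.
- catch (a joint): Red spring catch at the left of the mouth: a wedge nose reaching 9 mm into the channel, ramp facing the mouth, tip 24.5 mm behind the front edge. Slides to table +y: 0 m = sprung fully in (no glass beside it, or glass home and caught); passing glass holds it out by 4 to 9 mm. Its spring gives 1 to 7 N, so the glass needs about 2 to 10 N to pass.
- articulator: Bystander: small brass hinge articulator, 87 x 66 x 62 mm. Origin at the centre of its underside.
- tray_empty_2: Bystander: empty steel impression tray with handle, 128 x 76 x 17 mm. Origin at the centre of its underside.
- dropper_1: Bystander: brown dropper bottle, 31 x 31 x 62 mm. Origin at the centre of its underside.
- jar_separator: Bystander: white jar with a blue lid, 65 x 65 x 85 mm. Origin at the centre of its underside.
- masking_tape: Bystander: roll of masking tape lying flat, 96 x 95 x 25 mm, near the foot of the desk lamp, whose shade hangs low over the left part of the bench (keep the arm clear of it). Origin at the centre of its underside.
Mind the look-alikes: they are no part of the job. Several things have the shape of the mixing_glass; the one meant has the colours described above.

How it is judged:
By the outcome, as a careful person would: the job done as asked, in the order asked, and still so for the second after the job is handed in, with the robot touching nothing.
It also fails if it takes over 66 s, if anything falls off the work surface, if the arm or the gripper's body presses on something with over 40 N, if the wrist force passes 120 N, or if a joint passes its speed limit or range.

ROBOT

A 6-joint arm with a two-finger parallel gripper is mounted at the origin on a cart in front of the work surface, level with it; the furniture and walls round the work are solid. World frame = base frame: x ahead of the robot, y to its left, z up, the work surface at z = 0. Lengths are in m, angles in rad, forces in N, time in s.
With the tool pointing down it reaches from about 0.25 to 0.725 m from the base axis. Payload 4 kg.
Tool frame: the origin (TCP) lies midway between the tips of the shut fingers; the grasp point (between the pads) lies 19 mm behind it; y points along the fingers, x is the direction in which the jaws open and shut, and the axes are right-handed (so a half turn about y gives the same grasp; the last joint's range is limited). The gripper opens to 85 mm and grips with 20 to 120 N. Pads are 22 mm wide; open, the fingers measure 114 mm over their backs; the gripper's body (76 mm by 85 mm) begins 54 mm behind the grasp point. The pads swing forward as they close: fully open they stand 13 mm farther back than shut.
Start: joints at [-1.299, 0.241, 0.005, 1.335, 0, 1.571], TCP at [0.134, -0.482, 0.231] pointing down, gripper open.
Joint ranges: [-2.72, 2.72], [-1.05, 1.87], [-1.09, 1.28], [-1.99, 2.15], [-1.42, 1.44], [-3.14, 3.14]. Speed limits (rad/s): [2.79, 2.79, 3.14, 3.14, 3.14, 3.14].

INTERFACE

Orientations are given as a unit quaternion [x, y, z, w].
In Python, from workcell import bot gives the robot as it stands. The module is installed in compiled form; this text tells all that it offers.
- The arm moves only by the shell command python3 -m inch 'ROWS'. ROWS is text: rows parted by semicolons, each of 7 numbers parted by spaces: the turn, a rotation vector about the tool's x, y, z in degrees, then the shift along the tool's x, y, z in mm, then the closure, from 0 (fully open) to 1 (shut). In form: ax ay az dx dy dz fingers; .... A call has 1 to 12 rows; each row shifts and turns the commanded pose from where the row before left it, along the tool's axes as they then stand; what a row does not reach is not made up. A row lasts 1/8 s, in which the tool goes at most 62.5 mm and 10.7 degrees, less where a joint would pass 70% of its speed; a pose out of reach is approached as far as the arm can. A call with a gripper value outside its range is refused whole. The fingers move at their own pace and stop on an object; the grip force is fixed at half the most. Time passes only in rows, so rows that do not move let the fingers close. It gives the time, the measured TCP pose, the force and the opening at its end, in the units of the state.
- bot.get_obs(): the state, without advancing time (a new reading comes with each control period).
- bot.camera(name): name is "scene" or "top"; returns a dict with "color" (400x640x3 uint8, blue, green, red), "fx", "fy", "cx", "cy" (pixels), "extrinsics" (4x4, takes a point from world to camera coordinates). Camera axes: x right, y up, looking along -z (the intrinsics and any distortion apply to the point x, -y, -z); pixel columns grow to the right and rows downward; lengths in m; the calibration is good to about 2 mm. A picture is of the moment at which its call begins. There is no depth.
- bot.job_done(): hands the job in, once; it reports no verdict.
Trained networks look in the newest picture that a camera, given by its name, has taken for a name from the list of things; names that differ only in an ending like _2 or _b are one class to them, and where a whole thing is asked for, a point or a joint stands for the part that bears it (a point fixed in the world has none). Each returns a list of dicts, best first, with "conf" (0 to 1); they miss things now and then, are a little off and sometimes report something else, mostly with a low value. They report only what shows in the picture. A call takes as long as a camera call. They do not tell look-alikes from the thing itself.
- bot.look_for(name, camera): "extent" ([left, top, right, bottom] in pixels, round what is visible of it).
- bot.cut_out(name, camera): "region" (400x640 bool, what is visible of it) and "extent" ([left, top, right, bottom] in pixels, round what is visible of it).
- bot.spot_point(name, camera): "point" ([column, row] in pixels: a listed point, or the origin of a listed thing).
The state is a dict: "clock": time; "joint_pos": joint angles; "joint_vel": joint speeds; "tau": joint torques, N m; "eef_pos": TCP position; "tool_rot": TCP orientation; "ft_force": force on the tool from outside, world axes, zero at the start; "ft_torque": the same for the moment, N m; "grip_width": finger opening in m.
Only numpy, scipy, OpenCV 4.12 (cv2) and the standard library are available. Lean on these libraries where they do the work, as an engineer would, in place of code of your own. Each camera call takes 0.05 s, during which the arm holds its last target.

## Working session

There is one attempt and no reset: what is moved stays moved. The work goes in short steps, Python scripts to look and compute and a shell command to move; the robot and the scene stay as the last step left them, time stands still between calls to the robot, and variables do not carry over. Pictures are saved under pics/ and viewed, and the job is handed in when it is done.

```bash
mkdir -p pics; python3 - <<'E'
from workcell import bot
import cv2
o=bot.get_obs()
for k,v in o.items(): print(k,v)
for n in("scene","top"):
    c=bot.camera(n); cv2.imwrite(f"pics/{n}0.png",c["color"]); print(n,c["fx"],c["fy"],c["cx"],c["cy"],c["extrinsics"], c.keys())
    for t in("mixing_glass","stain_kit","light_table"):
        for d in bot.look_for(t,n): print(t,d)
    for t in("mixing_glass","stain_kit","light_table","bed_middle","bed_front","rail_mouth","rail_start","glass_home"):
        for d in bot.spot_point(t,n): print(t,d)
E
```

```text
clock 0.0
joint_pos [-1.29900007e+00  2.41463683e-01  3.69859389e-03  1.33520219e+00
 -4.68117586e-06  1.57082953e+00]
joint_vel [ 0.00026774 -0.00018524  0.00058331  0.00053895 -0.00084053 -0.00104869]
tau [ 3.89609140e-04 -3.72319543e+01  2.52406704e+01  1.69164408e-02
 -1.69884247e-04  3.88213834e-06]
eef_pos [ 0.13405619 -0.48102282  0.23037786]
tool_rot [-0.56265983  0.42827129 -0.42704674  0.56358558]
ft_force [-0.43619454 -0.46226349  0.32933677]
ft_torque [-0.04075207 -0.0078679   0.00631572]
grip_width 0.0854828218510429
scene 370.04423467272693 370.04423467272693 313.55770771502296 198.79321570203575 [[-0.90414778 -0.42709181 -0.01045799  0.52313596]
 [ 0.29166465 -0.63496707  0.71536603 -0.14497001]
 [-0.31216745  0.64374639  0.69867165 -0.93422675]
 [ 0.          0.          0.          1.        ]] dict_keys(['color', 'fx', 'fy', 'cx', 'cy', 'extrinsics'])
mixing_glass {'extent': [358.6, 204.4, 406.5, 241.4], 'conf': 0.83}
mixing_glass {'extent': [357.5, 140.9, 385.1, 165.5], 'conf': 0.74}
mixing_glass {'extent': [273.4, 206.7, 326.9, 228.8], 'conf': 0.64}
stain_kit {'ex
[... 1786 characters left out ...]
s {'point': [339.5, 252.7], 'conf': 0.62}
mixing_glass {'point': [433.9, 210.5], 'conf': 0.56}
stain_kit {'point': [298.8, 182.6], 'conf': 0.66}
stain_kit {'point': [384.5, 207.4], 'conf': 0.19}
stain_kit {'point': [305.1, 191.6], 'conf': 0.17}
light_table {'point': [376.8, 183.4], 'conf': 0.93}
bed_middle {'point': [305.1, 188.4], 'conf': 0.77}
bed_front {'point': [311.1, 214.3], 'conf': 0.93}
bed_front {'point': [380.6, 178.9], 'conf': 0.24}
rail_mouth {'point': [380.9, 209.3], 'conf': 0.86}
rail_mouth {'point': [382.2, 179.2], 'conf': 0.72}
rail_start {'point': [381.7, 200.4], 'conf': 0.8}
glass_home {'point': [378.9, 181.1], 'conf': 0.8}
glass_home {'point': [304.5, 186.9], 'conf': 0.66}
```

View pics/scene0.png

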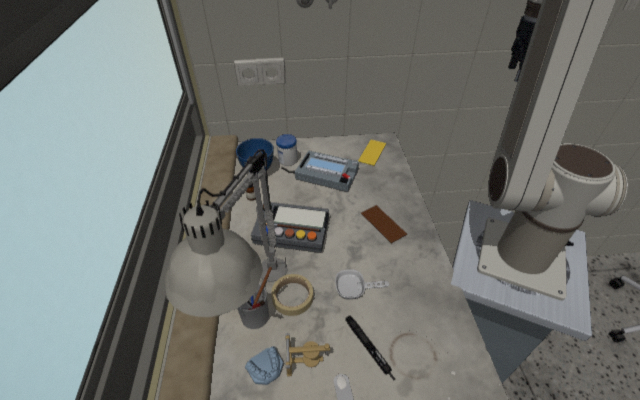

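View pics/top0.png

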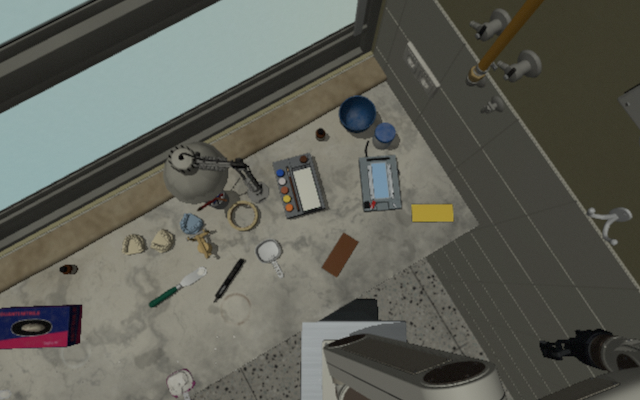

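```bash
python3 - <<'E'
import cv2
a=cv2.imread("pics/top0.png")[140:230,255:415]; cv2.imwrite("pics/topc.png",cv2.resize(a,None,fx=5,fy=5,interpolation=cv2.INTER_CUBIC))
a=cv2.imread("pics/scene0.png")[140:265,245:405]; cv2.imwrite("pics/scenec.png",cv2.resize(a,None,fx=4.7,fy=4.7,interpolation=cv2.INTER_CUBIC))
E
```

```text
(no output)
```

View pics/topc.png

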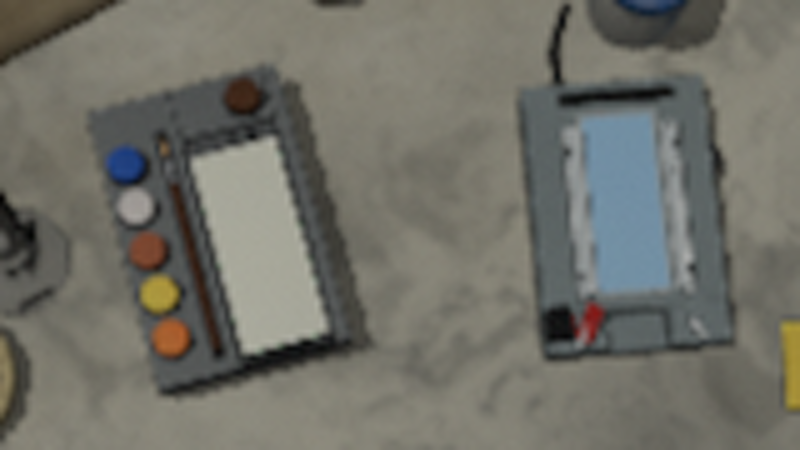

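View pics/scenec.png

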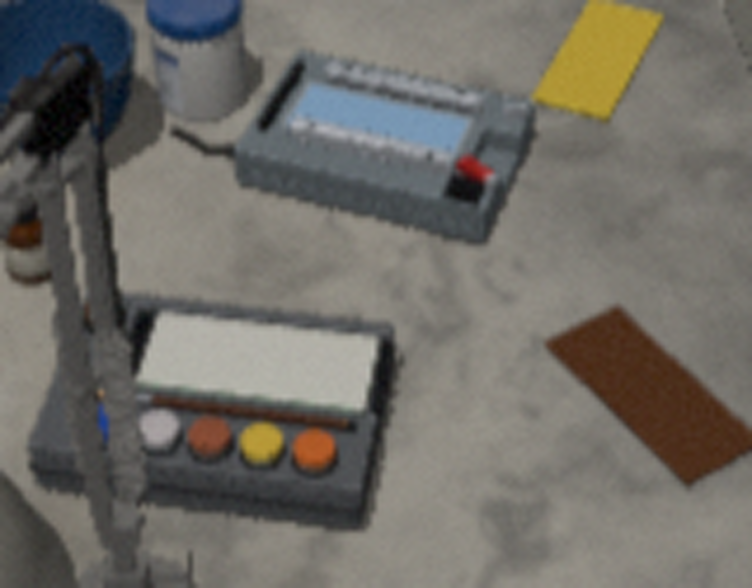

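```bash
cat > h.py <<'E'
import numpy as np, cv2
from scipy.optimize import least_squares
def proj(c,P):
    P=np.atleast_2d(P); E=c["extrinsics"]; q=P@E[:3,:3].T+E[:3,3]
    return np.c_[c["cx"]+c["fx"]*q[:,0]/-q[:,2], c["cy"]+c["fy"]*-q[:,1]/-q[:,2]]
def ray(c,uv,z):
    E=c["extrinsics"];R=E[:3,:3]
    d=R.T@np.array([(uv[0]-c["cx"])/c["fx"],-(uv[1]-c["cy"])/c["fy"],-1]); o=-R.T@E[:3,3]
    return o+d*(z-o[2])/d[2]
def place(p,L):
    L=np.atleast_2d(L);x,y,a=p;c,s=np.cos(a),np.sin(a)
    return np.c_[x+c*L[:,0]-s*L[:,1], y+s*L[:,0]+c*L[:,1], L[:,2]]
E
python3 - <<'E'
from workcell import bot
from h import *
for n in("top","scene"):
    c=bot.camera(n); im=c["color"]; cv2.imwrite(f"pics/{n}1.png",im)
    np.save(n+".npy",c,allow_pickle=True)
    b=im.astype(int)
    hsv=cv2.cvtColor(im,cv2.COLOR_BGR2HSV)
    def rect(m,lo,z,name):
        k,l,st,ce=cv2.connectedComponentsWithStats(m.astype(np.uint8))
        for i in range(1,k):
            if st[i,4]>150:
                cn,_=cv2.findContours((l==i).astype(np.uint8),0,1)
                # rectify contour to plane z
                pts=np.array([ray(c,q[0],z)[:2] for q in cn[0]],np.float32)
                ce2,wh,ang=cv2.minAreaRect(pts*1000)
                print(n,name,st[i],"world rect",ce2,wh,ang)
    roi=np.zeros(im.shape[:2],bool)
    if n=="top": roi[140:230,260:415]=1
    else: roi[150:260,250:360]=1
    w=(b.min(2)>130)&roi
    rect(w,0,.042,"white")
    rect((hsv[...,0]>95)&(hsv[...,0]<115)&(hsv[...,1]>70)&(hsv[...,2]>120)&roi,0,.034,"blue")
    for t,z in(("stain_kit",0),("mixing_glass",.036),("bed_middle",.036),("bed_front",.036),("light_table",0),("rail_mouth",.034),("rail_start",.034),("glass_home",.034)):
        for d in bot.spot_point(t,n)[:2]: print(n,t,round(d["conf"],2),ray(c,d["point"],z).round(4))
E
```

```text
top white [294 168  26  42 666] world rect (551.8871459960938, 143.8087615966797) (126.13653564453125, 52.60203552246094) 15.51550006866455
top blue [372 164  16  34 416] world rect (580.191162109375, -85.43280029296875) (106.56195068359375, 39.97321319580078) 4.413906097412109
top stain_kit 0.68 [0.5557 0.1691 0.    ]
top stain_kit 0.32 [0.5712 0.1553 0.    ]
top mixing_glass 0.87 [0.5499 0.1446 0.036 ]
top mixing_glass 0.81 [ 0.4775 -0.2531  0.036 ]
top bed_middle 0.87 [0.5614 0.1412 0.036 ]
top bed_front 0.63 [0.468  0.1217 0.036 ]
top light_table 0.76 [ 0.5757 -0.0837  0.    ]
top light_table 0.58 [0.3735 0.4606 0.    ]
top rail_mouth 0.73 [ 0.4838 -0.0964  0.034 ]
top rail_start 0.7 [ 0.5229 -0.1038  0.034 ]
top rail_start 0.59 [0.3612 0.4523 0.034 ]
top glass_home 0.93 [ 0.5756 -0.0891  0.034 ]
scene white [274 207  51  20 737] world rect (550.91748046875, 143.99501037597656) (128.00514221191406, 55.429866790771484) 15.594066619873047
scene white [323 221  33  39 512] world rect (423.0251770019531, 178.0908203125) (60.385494232177734, 127.32032775878906) 8.725025177001953
scene blue [308 158  36  14 212] world rect (580.8706665039062, -91.61900329589844) (107.91211700439453, 30.682357788085938) 4.011932373046875
scene stain_kit 0.63 [0.5718 0.1587 0.    ]
scene mixing_glass 0.97 [0.3407 0.0746 0.036 ]
scene mixing_glass 0.8 [ 0.4757 -0.2127  0.036 ]
scene bed_middle 0.87 [0.5525 0.1383 0.036 ]
scene bed_front 0.77 [0.4778 0.1296 0.036 ]
scene light_table 0.47 [0.5684 0.1634 0.    ]
scene rail_mouth 0.88 [ 0.4923 -0.0956  0.034 ]
scene rail_mouth 0.45 [0.4546 0.3653 0.034 ]
scene rail_start 0.88 [ 0.521  -0.1051  0.034 ]
scene glass_home 0.8 [ 0.5844 -0.0944  0.034 ]
```

```bash
cat >> h.py <<'E'
def rectpts(x0,x1,y0,y1,z): return [(np.array([x0,y0,z]),np.array([x1,y0,z])),(np.array([x1,y0,z]),np.array([x1,y1,z])),(np.array([x1,y1,z]),np.array([x0,y1,z])),(np.array([x0,y1,z]),np.array([x0,y0,z]))]
def edgefit(cams,segs,p0,R=3.5,it=8,verbose=True):
    p=np.array(p0,float)
    G=[cv2.GaussianBlur(c["color"].astype(np.float32),(0,0),0.7) for c in cams]
    for k in range(it):
        r=max(1.5,R*(0.8**k)); obs=[]
        for ci,c in enumerate(cams):
            for a,b in segs:
                for t in np.linspace(.08,.92,16):
                    L=a+(b-a)*t; e=1e-3*(b-a)/np.linalg.norm(b-a)
                    q=proj(c,place(p,np.array([L,L+e]))); d=q[1]-q[0]; d/=np.linalg.norm(d); nn=np.array([-d[1],d[0]])
                    s=np.arange(-r,r+.01,.25); xy=q[0]+s[:,None]*nn
                    v=cv2.remap(G[ci],xy[:,0].astype(np.float32)[None],xy[:,1].astype(np.float32)[None],1)[0]
                    g=np.linalg.norm(np.gradient(v,axis=0),axis=1)
                    i=g.argmax()
                    if 0<i<len(s)-1 and g[i]>2: obs.append((ci,L,nn,q[0]+s[i]*nn))
        def f(x): 
            out=[]
            for ci in range(len(cams)):
                o=[z for z in obs if z[0]==ci]
                if not o: continue
                q=proj(cams[ci],place(x,np.array([z[1] for z in o])))
                out.append(np.sum((q-np.array([z[3] for z in o]))*np.array([z[2] for z in o]),1))
            return np.concatenate(out)
        sol=least_squares(f,p,loss="soft_l1",f_scale=.4,x_scale=[.01,.01,.1]); p=sol.x
    if verbose: print(len(obs),"rms px",np.sqrt(np.mean(sol.fun**2)).round(2),"pose mm",(p[:2]*1000).round(1),"deg",np.degrees(p[2]).round(2))
    return p
def overlay(c,p,segs,fn,box,f=6):
    x0,y0,x1,y1=box; im=cv2.resize(c["color"][y0:y1,x0:x1],None,fx=f,fy=f,interpolation=cv2.INTER_CUBIC)
    for pp,ss,col in zip(p,segs,[(0,0,255),(0,255,0),(255,0,255)]):
        for a,b in ss:
            q=proj(c,place(pp,np.array([a,b])));q=((q-[x0,y0]+.5)*f).astype(int)
            cv2.line(im,tuple(map(int,q[0])),tuple(map(int,q[1])),col,1)
    cv2.imwrite(fn,im)
GL=rectpts(-.065,.065,-.028,.028,.042)
KIT=rectpts(-.092,.092,-.062,.062,.042)
TAB=rectpts(-.086,.086,-.058,.058,.034)
E
python3 - <<'E'
from h import *
T=np.load("top.npy",allow_pickle=True).item();S=np.load("scene.npy",allow_pickle=True).item()
y=np.radians(15.5)
for nm,segs,p0 in(("glass",GL,(.5515,.144,y)),("kit",KIT,(.562,.170,y)),("table",TAB,(.574,-.089,np.radians(4.3)))):
    for l,cs in(("top",[T]),("scene",[S]),("both",[T,S])):
        print(nm,l,end=" ");p=edgefit(cs,segs,p0)
    if nm=="glass":g=p
    if nm=="kit":k=p
    if nm=="table":t=p
np.save("poses.npy",np.array([g,k,t]))
overlay(T,[g,k,t],[GL,KIT,TAB],"pics/ovt.png",(262,140,412,225),5)
overlay(S,[g,k,t],[GL,KIT,TAB],"pics/ovs.png",(245,145,365,260),5)
E
```

```text
glass top 64 rms px 0.34 pose mm [551.9 144. ] deg 15.19
glass scene 64 rms px 0.26 pose mm [551.1 144.2] deg 15.61
glass both 128 rms px 0.3 pose mm [551.4 144.1] deg 15.54
kit top 46 rms px 0.54 pose mm [567.8 160.3] deg 15.3
kit scene 45 rms px 0.58 pose mm [564.2 169.6] deg 15.42
kit both 95 rms px 0.51 pose mm [564.8 170.7] deg 15.34
table top 56 rms px 0.38 pose mm [568.2 -83.2] deg 4.39
table scene 52 rms px 0.62 pose mm [566.8 -86.3] deg 6.95
table both 104 rms px 0.59 pose mm [568.2 -83.2] deg 4.38
```

View pics/ovt.png

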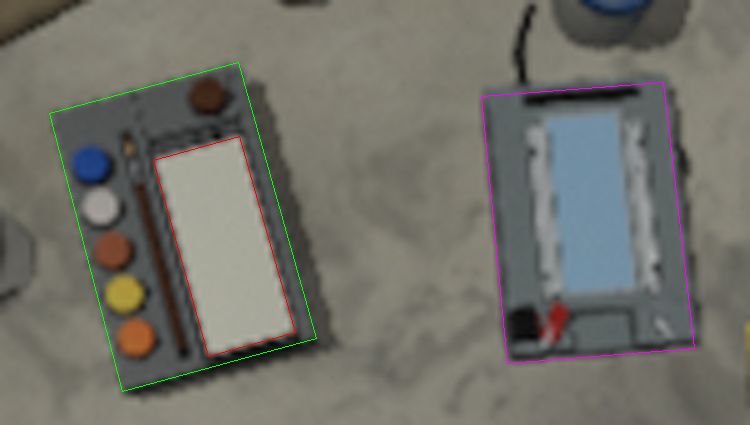

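View pics/ovs.png

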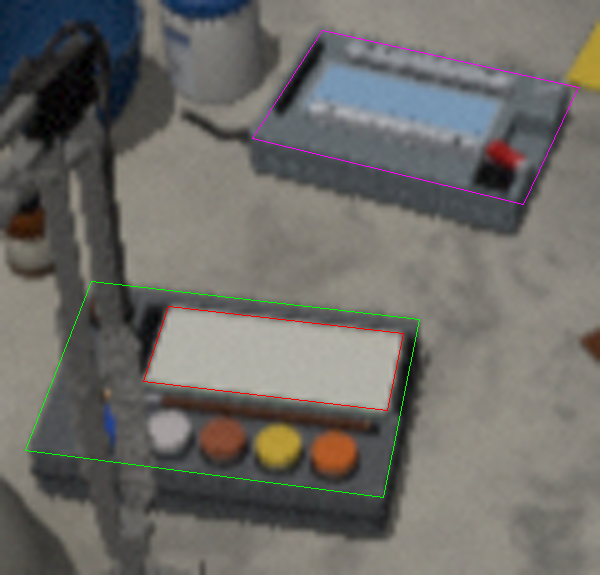

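```bash
python3 - <<'E'
from h import *
T=np.load("top.npy",allow_pickle=True).item();S=np.load("scene.npy",allow_pickle=True).item()
A=np.array
NOT=[(A([-.086,.02,.034]),A([-.062,.02,.034])),(A([-.062,.02,.034]),A([-.062,-.02,.034])),(A([-.062,-.02,.034]),A([-.086,-.02,.034]))]
RL=[(A([-.052,s*.02475,.046]),A([.054,s*.02475,.046])) for s in(1,-1)]
for R in(1.5,2.5):
  for dx in(-.004,0,.004,.008):
    for dy in(-.004,0,.004):
      print(R,dx,dy,end=" ");edgefit([T,S],TAB+NOT,(.5682+dx,-.0832+dy,np.radians(4.4)),R)
t=np.load("poses.npy")[2]
overlay(T,[t,t,t],[TAB,NOT,RL],"pics/ovt2.png",(355,150,410,218),8)
overlay(S,[t,t,t],[TAB,NOT,RL],"pics/ovs2.png",(290,145,365,195),8)
E
```

```text
1.5 -0.004 -0.004 169 rms px 0.56 pose mm [568.5 -83.2] deg 4.27
1.5 -0.004 0 167 rms px 0.57 pose mm [568.7 -83.1] deg 4.24
1.5 -0.004 0.004 172 rms px 0.6 pose mm [568.5 -83.1] deg 4.4
1.5 0 -0.004 167 rms px 0.62 pose mm [568.5 -86. ] deg 6.53
1.5 0 0 171 rms px 0.59 pose mm [568.8 -83.2] deg 4.24
1.5 0 0.004 172 rms px 0.55 pose mm [568.3 -83.2] deg 4.25
1.5 0.004 -0.004 152 rms px 0.61 pose mm [574.3 -84.9] deg 6.88
1.5 0.004 0 175 rms px 0.61 pose mm [568.6 -83.3] deg 4.16
1.5 0.004 0.004 155 rms px 0.66 pose mm [574.  -82.7] deg 4.27
1.5 0.008 -0.004 153 rms px 0.63 pose mm [574.5 -85.3] deg 6.59
1.5 0.008 0 160 rms px 0.64 pose mm [574.6 -82.8] deg 4.09
1.5 0.008 0.004 158 rms px 0.63 pose mm [574.6 -82.8] deg 4.17
2.5 -0.004 -0.004 170 rms px 0.57 pose mm [568.4 -83.1] deg 4.29
2.5 -0.004 0 175 rms px 0.59 pose mm [568.4 -83. ] deg 4.28
2.5 -0.004 0.004 175 rms px 0.62 pose mm [568.6 -83.1] deg 4.32
2.5 0 -0.004 175 rms px 0.58 pose mm [568.3 -83.1] deg 4.33
2.5 0 0 172 rms px 0.57 pose mm [568.5 -83.1] deg 4.22
2.5 0 0.004 175 rms px 0.57 pose mm [568.4 -83.1] deg 4.17
2.5 0.004 -0.004 175 rms px 0.59 pose mm [568.5 -83. ] deg 4.26
2.5 0.004 0 172 rms px 0.58 pose mm [568.4 -83.2] deg 4.12
2.5 0.004 0.004 173 rms px 0.59 pose mm [568.5 -83.1] deg 4.14
2.5 0.008 -0.004 161 rms px 0.65 pose mm [574.3 -82.8] deg 4.15
2.5 0.008 0 165 rms px 0.67 pose mm [574.5 -82.8] deg 4.02
2.5 0.008 0.004 161 rms px 0.66 pose mm [574.5 -82.8] deg 4.11
```

View pics/ovt2.png

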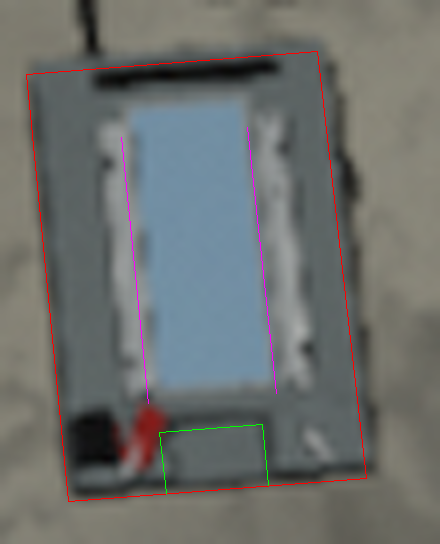

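View pics/ovs2.png

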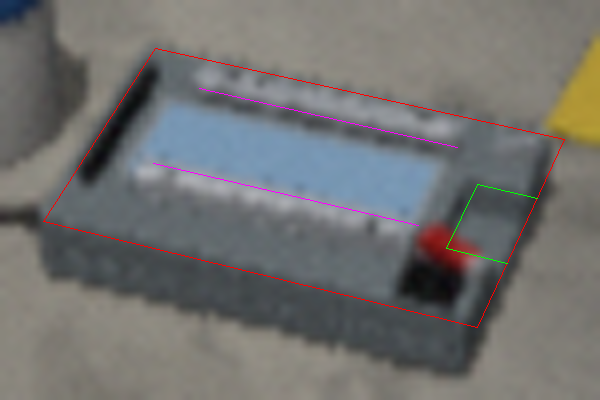

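```bash
python3 - <<'E'
from h import *
T=np.load("top.npy",allow_pickle=True).item();S=np.load("scene.npy",allow_pickle=True).item()
def z(c,b,f,fn):
    im=c["color"][b[1]:b[3],b[0]:b[2]].astype(float); im=np.clip(255*(im/255)**.6,0,255).astype(np.uint8)
    cv2.imwrite(fn,cv2.resize(im,None,fx=f,fy=f,interpolation=cv2.INTER_CUBIC))
z(T,(355,150,410,218),8,"pics/z1.png"); z(S,(290,145,365,195),10,"pics/z2.png")
print(np.linalg.inv(T["extrinsics"])[:3,3],np.linalg.inv(S["extrinsics"])[:3,3])
E
```

```text
[0.28901826 0.10023305 1.30744721] [0.22363966 0.732781   0.76189531]
```

View pics/z1.png

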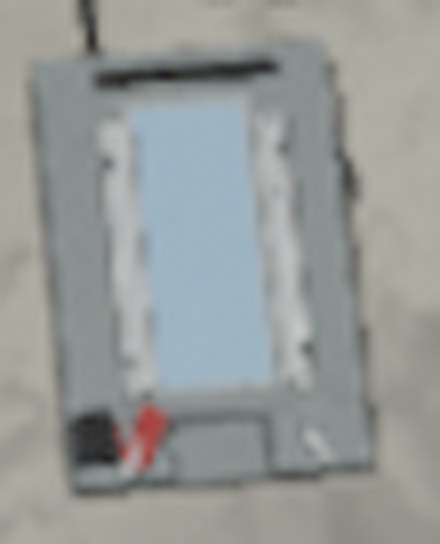

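View pics/z2.png

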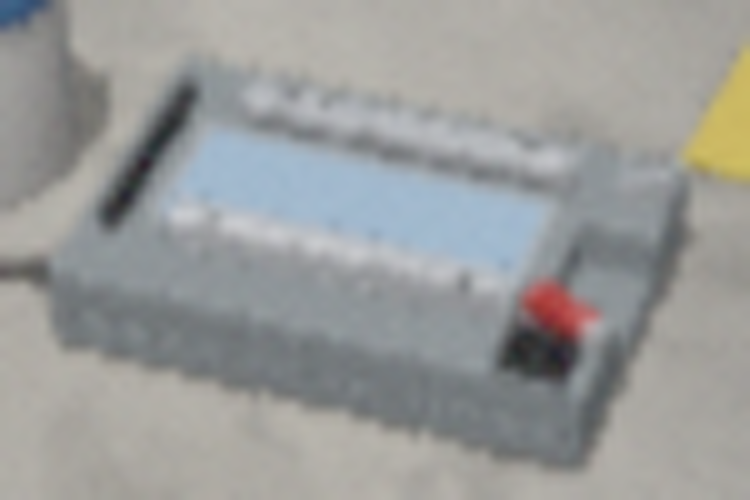

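```bash
cat >> h.py <<'E'
def sil(hx,hy,h):
    t=rectpts(-hx,hx,-hy,hy,h);b=rectpts(-hx,hx,-hy,hy,0.)
    return [t[0],t[1],b[2],b[3]]
E
python3 - <<'E'
from h import *
T=np.load("top.npy",allow_pickle=True).item();S=np.load("scene.npy",allow_pickle=True).item()
A=np.array
NOT=[(A([-.086,.02,.034]),A([-.062,.02,.034])),(A([-.062,.02,.034]),A([-.062,-.02,.034])),(A([-.062,-.02,.034]),A([-.086,-.02,.034]))]
RL=[(A([-.052,s*.02475,.046]),A([.054,s*.02475,.046])) for s in(1,-1)]
TS=sil(.086,.058,.034);KS=sil(.092,.062,.042)
for p0 in((.574,-.086,.077),(.572,-.083,.077),(.576,-.089,.08)):
  for l,cs in(("top",[T]),("scene",[S]),("both",[T,S])):
    print(l,end=" ");t=edgefit(cs,TS,p0,2.5)
for p0 in((.5655,.169,.27),(.562,.172,.27)):
  for l,cs in(("top",[T]),("scene",[S]),("both",[T,S])):
    print("kit",l,end=" ");k=edgefit(cs,KS,p0,2.5)
g=edgefit([T,S],GL,(.5515,.144,.27))
c,s=np.cos(k[2]),np.sin(k[2]);d=g[:2]-k[:2];print("glass in kit",[c*d[0]+s*d[1],-s*d[0]+c*d[1]])
np.save("poses.npy",np.array([g,k,t]))
overlay(T,[t,t,t],[TS,NOT,RL],"pics/ovt3.png",(355,150,410,218),8)
overlay(S,[t,t,t],[TS,NOT,RL],"pics/ovs3.png",(290,145,365,195),8)
E
```

```text
top 49 rms px 0.61 pose mm [573.7 -87.4] deg 4.14
scene 60 rms px 0.43 pose mm [572.3 -89. ] deg 3.94
both 109 rms px 0.55 pose mm [572.6 -88.6] deg 3.9
top 51 rms px 0.62 pose mm [572.9 -87.7] deg 4.15
scene 61 rms px 0.51 pose mm [572.  -88.8] deg 4.12
both 110 rms px 0.59 pose mm [572.5 -88.4] deg 4.05
top 49 rms px 0.64 pose mm [573.6 -87.3] deg 4.13
scene 59 rms px 0.44 pose mm [572.1 -88.9] deg 4.12
both 112 rms px 0.57 pose mm [572.4 -88.6] deg 4.08
kit top 58 rms px 0.43 pose mm [564.1 171.1] deg 14.99
kit scene 57 rms px 0.57 pose mm [563.6 167.3] deg 15.61
kit both 110 rms px 0.59 pose mm [563.9 169.3] deg 14.93
kit top 59 rms px 0.44 pose mm [564.  171.6] deg 15.25
kit scene 58 rms px 0.56 pose mm [563.4 167.5] deg 15.76
kit both 113 rms px 0.64 pose mm [563.8 169.4] deg 15.14
128 rms px 0.33 pose mm [551.4 144. ] deg 15.55
glass in kit [np.float64(-0.018575208966707335), np.float64(-0.02125421062950343)]
```

View pics/ovt3.png

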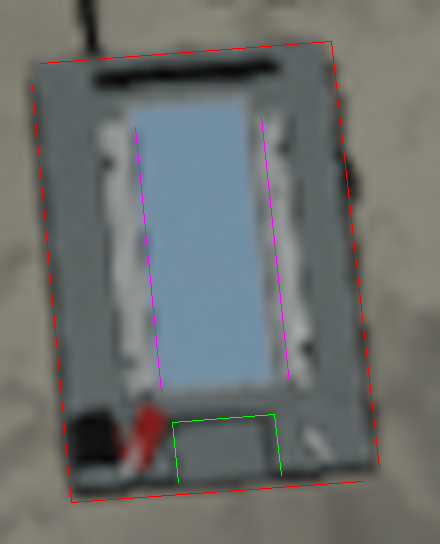

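View pics/ovs3.png

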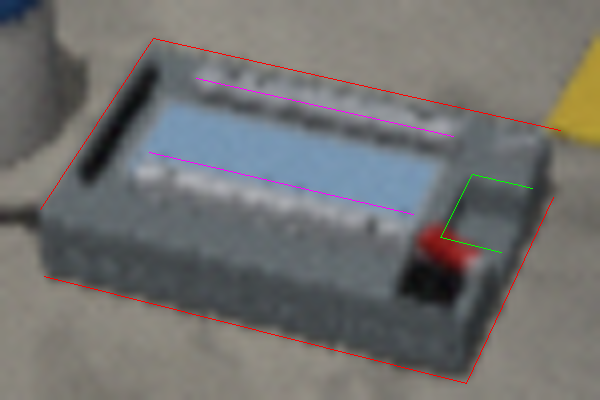

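```bash
python3 - <<'E'
from h import *
from scipy.spatial.transform import Rotation as R
from workcell import bot
o=bot.get_obs();print(o["clock"]);M=R.from_quat(o["tool_rot"]).as_matrix();print(M.round(3))
for n,b in(("top",(140,120,330,240)),("scene",(150,120,340,330))):
    c=np.load(n+".npy",allow_pickle=True).item()
    im=c["color"][b[1]:b[3],b[0]:b[2]];im=(255*(im/255.)**.6).astype(np.uint8)
    cv2.imwrite(f"pics/l{n}.png",cv2.resize(im,None,fx=2.8 if n=="scene" else 4,fy=2.8 if n=="scene" else 4,interpolation=cv2.INTER_CUBIC))
E
```

```text
2.1
[[ 0.268 -0.     0.963]
 [-0.963  0.     0.268]
 [-0.    -1.    -0.   ]]
```

View pics/ltop.png

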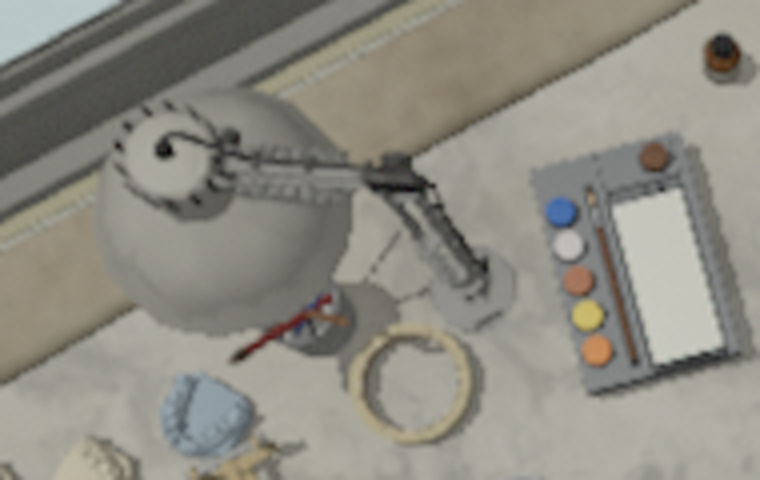

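View pics/lscene.png

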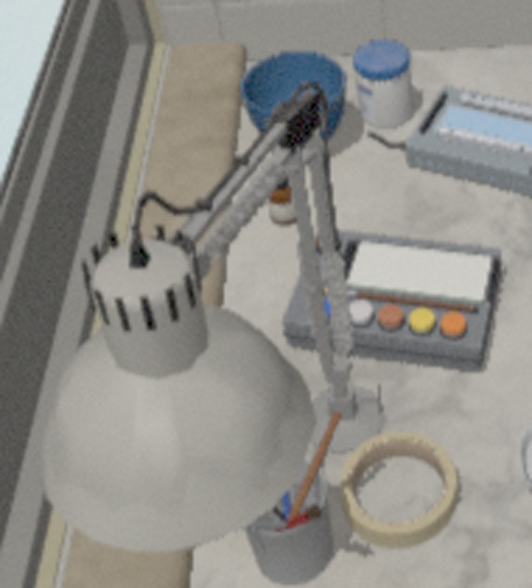

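The candidates are the white slab in the kit (top 307,188), the yellow card (top 433,212) and the brown slab (top 340,254). The white one with green edges in the kit bed is the one meant, and the close crop confirms it. I'm moving above it with the fingers shut.

```bash
python3 -m inch '0 0 0 -24.5 0 29 1;0 0 0 -24.5 0 29 1;0 0 0 -24.5 0 29 1;0 0 0 -24.5 0 29 1;0 0 0 -24.5 0 29 1;0 0 0 -24.5 0 29 1;0 0 0 -24.5 0 29 1;0 0 0 -24.5 0 29 1;0 0 0 -24.5 0 29 1;0 0 0 -24.5 0 29 1;0 0 0 -24.5 0 29 1;0 0 0 -24.5 0 29 1'; python3 -m inch '0 0 0 -24.5 0 29 1;0 0 0 -24.5 0 29 1;0 0 0 -24.5 0 29 1;0 0 0 -24.5 0 29 1;0 0 0 -24.5 0 29 1;0 0 0 -24.5 0 29 1;0 0 0 -24.5 10 29 1;0 0 0 -24.5 10 29 1;0 0 0 0 20 0 1;0 0 0 0 30 0 1;0 0 0 0 30 0 1;0 0 0 0 0 0 1'
```

```text
clock: 3.6
eef_pos: [0.3912, -0.1039, 0.2315]
tool_rot: [-0.563, 0.427, -0.428, 0.563]
ft_force: [0.2, -0.6, -0.3]
grip_width: -0.0001
clock: 5.1
eef_pos: [0.5592, 0.1456, 0.1287]
tool_rot: [0.565, -0.429, 0.426, -0.561]
ft_force: [0.3, 0.3, 0.5]
grip_width: 0.0001
```

```bash
python3 -m inch '0 0 0 0 30 0 1;0 0 0 0 30 0 1;0 0 0 0 18 0 1;0 0 0 0 0 0 1;0 0 0 0 0 0 1'; python3 - <<'E'
from h import *
from workcell import bot
for n,b in(("top",(260,130,420,225)),("scene",(245,120,385,260))):
    c=bot.camera(n); im=c["color"][b[1]:b[3],b[0]:b[2]]
    im=(255*(im/255.)**.6).astype(np.uint8)
    cv2.imwrite(f"pics/p1{n}.png",cv2.resize(im,None,fx=4.2,fy=4.2,interpolation=cv2.INTER_CUBIC))
o=bot.get_obs();print(o["eef_pos"],o["ft_force"])
E
```

```text
clock: 5.72
eef_pos: [0.5627, 0.1464, 0.0551]
tool_rot: [-0.562, 0.427, -0.428, 0.564]
ft_force: [0.0, 0.4, 0.7]
grip_width: -0.0001
[0.56271798 0.14638851 0.05510062] [-0.3492336  -0.2365528   0.02784269]
```

View pics/p1top.png

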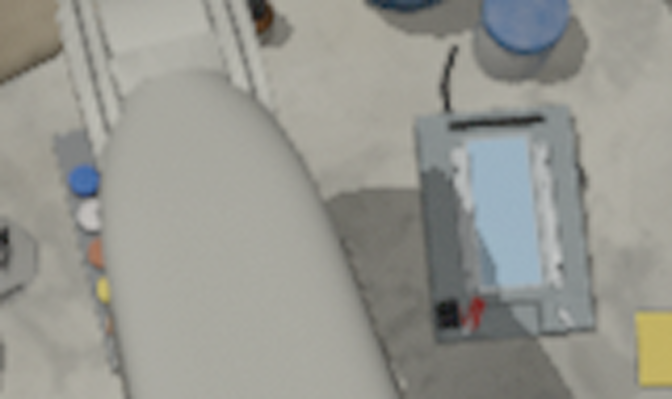

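View pics/p1scene.png

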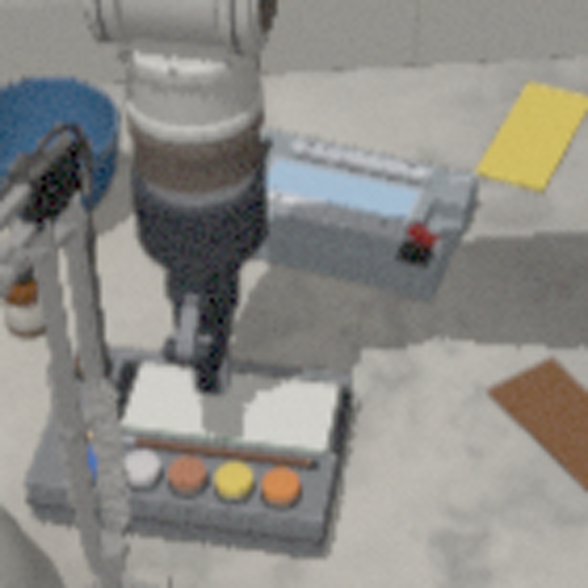

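```bash
python3 -m inch '0 0 0 0 0 0 1;0 0 0 0 0 0 1';python3 -m inch '0 0 0 0 3 0 1;0 0 0 0 3 0 1;0 0 0 0 0 0 1;0 0 0 0 0 0 1'; python3 -m inch '0 0 0 0 1 0 1;0 0 0 0 0 0 1;0 0 0 0 0 0 1'
```

```text
clock: 6.08
eef_pos: [0.5617, 0.1461, 0.0539]
tool_rot: [-0.563, 0.427, -0.428, 0.563]
ft_force: [-0.1, -0.2, 0.3]
grip_width: -0.0002
clock: 6.58
eef_pos: [0.5613, 0.1461, 0.0472]
tool_rot: [0.563, -0.428, 0.428, -0.563]
ft_force: [0.1, 1.3, 0.2]
grip_width: -0.0002
clock: 6.95
eef_pos: [0.5614, 0.1461, 0.0463]
tool_rot: [-0.563, 0.428, -0.428, 0.563]
ft_force: [0.4, -0.1, -0.4]
grip_width: 0.0001
```

```bash
python3 -m inch '0 0 0 0 1.5 0 1;0 0 0 0 1 0 1;0 0 0 0 0 0 1;0 0 0 0 0 0 1'; python3 -m inch '0 0 0 0 0.6 0 1;0 0 0 0 0 0 1;0 0 0 0 0 0 1'
```

```text
clock: 7.45
eef_pos: [0.5614, 0.1461, 0.0438]
tool_rot: [-0.563, 0.428, -0.428, 0.563]
ft_force: [0.5, -0.0, 0.0]
grip_width: -0.0003
clock: 7.82
eef_pos: [0.5614, 0.1461, 0.0432]
tool_rot: [0.563, -0.428, 0.428, -0.563]
ft_force: [-0.2, 0.1, 0.2]
grip_width: -0.0
```

```bash
python3 -m inch '0 0 0 0 0.6 0 1;0 0 0 0 0 0 1;0 0 0 0 0 0 1'; python3 -m inch '0 0 0 0 0.4 0 1;0 0 0 0 0 0 1;0 0 0 0 0 0 1'
```

```text
clock: 8.2
eef_pos: [0.5614, 0.1461, 0.0426]
tool_rot: [-0.563, 0.428, -0.428, 0.563]
ft_force: [0.9, 0.0, -0.4]
grip_width: -0.0
clock: 8.57
eef_pos: [0.5614, 0.1461, 0.0422]
tool_rot: [0.563, -0.428, 0.428, -0.563]
ft_force: [1.1, 0.0, -0.9]
grip_width: 0.0001
```

```bash
python3 -m inch '0 0 0 0 0.3 0 1;0 0 0 0 0 0 1;0 0 0 0 0 0 1'; python3 -m inch '0 0 0 0 0.3 0 1;0 0 0 0 0 0 1;0 0 0 0 0 0 1'
```

```text
clock: 8.95
eef_pos: [0.5614, 0.1461, 0.0421]
tool_rot: [-0.563, 0.428, -0.428, 0.563]
ft_force: [-0.9, -0.2, 2.5]
grip_width: 0.0
clock: 9.32
eef_pos: [0.5614, 0.1461, 0.0421]
tool_rot: [-0.563, 0.428, -0.428, 0.563]
ft_force: [-2.3, -0.4, 5.5]
grip_width: 0.0004
```

```bash
python3 -m inch '0 0 0 0 0.3 0 1;0 0 0 0 0 0 1;0 0 0 0 0 0 1'; python3 -m inch '0 0 0 0 0 -1 1;0 0 0 0 0 -1 1;0 0 0 0 0 -1 1;0 0 0 0 0 -1 1;0 0 0 0 0 0 1'
```

```text
clock: 9.7
eef_pos: [0.5614, 0.1461, 0.0421]
tool_rot: [-0.563, 0.428, -0.428, 0.563]
ft_force: [-3.1, -0.0, 6.5]
grip_width: 0.0002
clock: 10.32
eef_pos: [0.5588, 0.1453, 0.0421]
tool_rot: [-0.562, 0.427, -0.428, 0.564]
ft_force: [0.8, 0.9, 5.2]
grip_width: -0.0001
```

```bash
python3 -m inch '0 0 0 0 0.2 0 1;0 0 0 0 0 0 1;0 0 0 0 0 -2 1;0 0 0 0 0 -2 1;0 0 0 0 0 -2 1;0 0 0 0 0 -2 1;0 0 0 0 0 0 1'; python3 - <<'E'
from h import *
from workcell import bot
n,b="scene",(245,120,385,260)
c=bot.camera(n); im=c["color"][b[1]:b[3],b[0]:b[2]]
im=(255*(im/255.)**.6).astype(np.uint8)
cv2.imwrite(f"pics/p2{n}.png",cv2.resize(im,None,fx=4.2,fy=4.2,interpolation=cv2.INTER_CUBIC))
o=bot.get_obs();print(o["eef_pos"],o["ft_force"],o["clock"])
E
```

```text
clock: 11.2
eef_pos: [0.5511, 0.1432, 0.0421]
tool_rot: [-0.562, 0.427, -0.428, 0.564]
ft_force: [0.3, -0.4, 7.2]
grip_width: -0.0003
[0.55111147 0.1432015  0.04206837] [1.69667372 0.5793764  6.5124022 ] 11.25
```

View pics/p2scene.png

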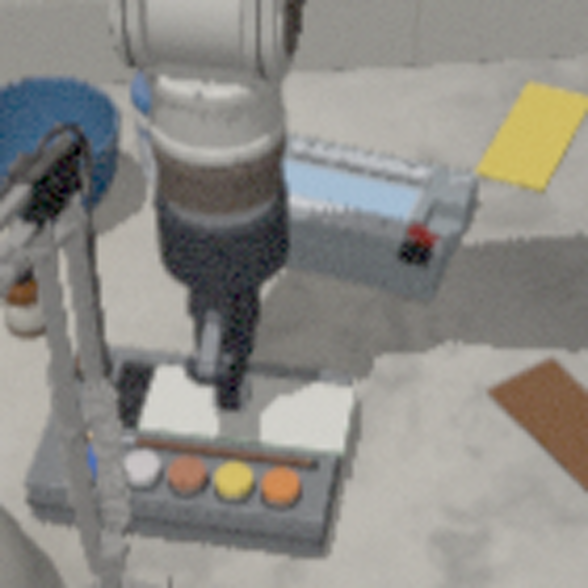

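The glass is following the finger: its rear gap has widened at (135,390) and its front end is at the kit edge (355,385). I'll keep dragging.

```bash
python3 -m inch '0 0 0 0 0 -3 1;0 0 0 0 0 -3 1;0 0 0 0 0 -3 1;0 0 0 0 0 -3 1;0 0 0 0 0 -3 1;0 0 0 0 0 0 1'; python3 -m inch '0 0 0 0 0 -3 1;0 0 0 0 0 -3 1;0 0 0 0 0 -3 1;0 0 0 0 0 -3 1;0 0 0 0 0 0 1'; python3 - <<'E'
from h import *
from workcell import bot
n,b="scene",(245,120,385,260)
c=bot.camera(n); im=c["color"][b[1]:b[3],b[0]:b[2]]
im=(255*(im/255.)**.6).astype(np.uint8)
cv2.imwrite(f"pics/p3{n}.png",cv2.resize(im,None,fx=4.2,fy=4.2,interpolation=cv2.INTER_CUBIC))
o=bot.get_obs();print(o["eef_pos"],o["ft_force"],o["clock"])
E
```

```text
clock: 12.0
eef_pos: [0.5365, 0.1391, 0.0421]
tool_rot: [-0.562, 0.427, -0.428, 0.564]
ft_force: [1.8, 0.7, 6.6]
grip_width: -0.0003
clock: 12.62
eef_pos: [0.525, 0.1359, 0.0421]
tool_rot: [-0.562, 0.427, -0.428, 0.564]
ft_force: [2.2, 0.3, 6.9]
grip_width: -0.0001
[0.52503987 0.13590369 0.04208942] [0.71921292 0.11064007 7.31243276] 12.675
```

View pics/p3scene.png

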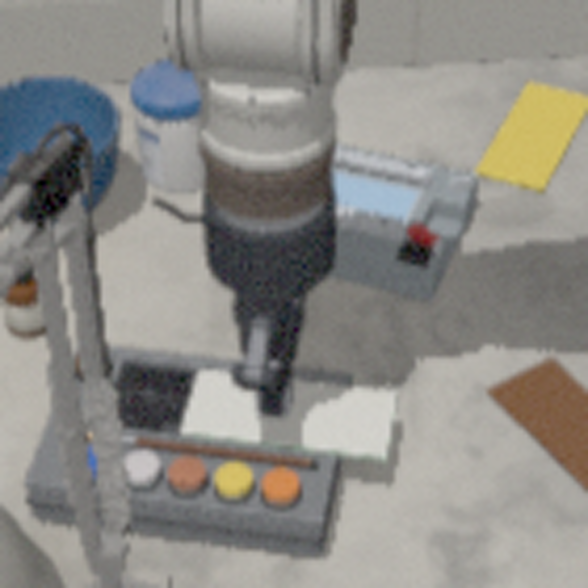

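```bash
python3 -m inch '0 0 0 0 0 -3 1;0 0 0 0 0 -3 1;0 0 0 0 0 -3 1;0 0 0 0 0 -3 1;0 0 0 0 0 -3 1;0 0 0 0 0 0 1;0 0 0 0 0 0 1'; python3 -m inch '0 0 0 0 -1 0 1;0 0 0 0 -3 0 1;0 0 0 0 -10 0 1;0 0 0 0 -20 0 1;0 0 0 0 -30 0 0;0 0 0 0 -30 0 0'
```

```text
clock: 13.55
eef_pos: [0.5106, 0.1319, 0.0421]
tool_rot: [-0.562, 0.427, -0.428, 0.564]
ft_force: [1.2, -0.0, 6.6]
grip_width: -0.0002
clock: 14.3
eef_pos: [0.5088, 0.1314, 0.136]
tool_rot: [0.563, -0.428, 0.427, -0.563]
ft_force: [0.8, 0.4, -0.0]
grip_width: 0.0358
```

```bash
python3 - <<'E'
from h import *
from workcell import bot
S=bot.camera("scene");T=bot.camera("top")
cv2.imwrite("pics/p4t.png",T["color"]);cv2.imwrite("pics/p4s.png",S["color"])
g=edgefit([S],GL,(.5005,.1298,.2714),2.5)
overlay(S,[g],[GL],"pics/p4so.png",(245,120,385,260),4)
k=np.load("poses.npy")[1]
o=bot.get_obs();print(o["eef_pos"])
E
```

```text
64 rms px 0.33 pose mm [500.5 129.9] deg 15.8
[0.51160376 0.13214862 0.13897827]
```

View pics/p4so.png

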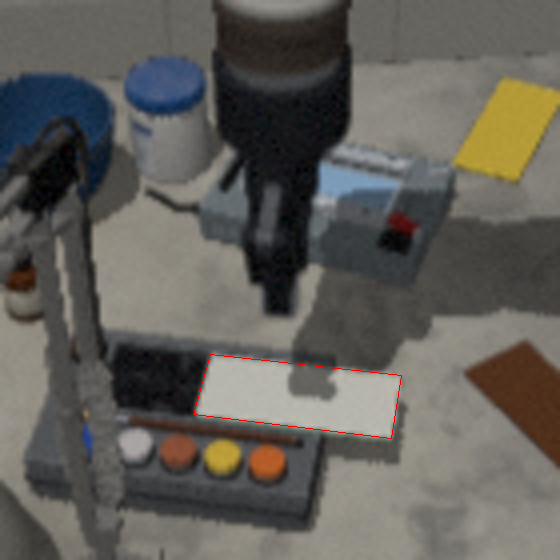

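View pics/p4t.png

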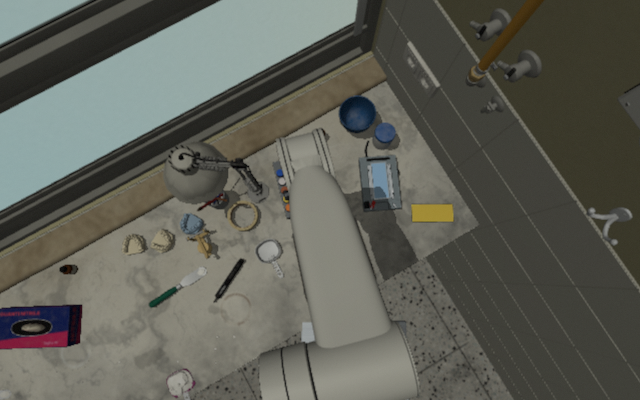

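```bash
python3 -m inch '0 0 0 -0.8 0 -13 0;0 0 0 0 0 -20 0;0 0 0 0 0 -20 0;0 0 0 0 25 0 0;0 0 0 0 25 0 0;0 0 0 0 25 0 0;0 0 0 0 0 0 0;0 0 0 0 0 0 0'; python3 - <<'E'
from h import *
from workcell import bot
from scipy.spatial.transform import Rotation as R
S=bot.camera("scene")
o=bot.get_obs();print(o["eef_pos"],o["grip_width"],o["clock"]);M=R.from_quat(o["tool_rot"]).as_matrix();print(M.round(3))
b=(290,150,380,250)
im=S["color"].copy()
b0=im[b[1]:b[3],b[0]:b[2]];b0=(255*(b0/255.)**.5).astype(np.uint8)
b0=cv2.resize(b0,None,fx=6,fy=6,interpolation=cv2.INTER_CUBIC)
p=np.array(o["eef_pos"])
for s in(-.0425,0,.0425):
    q=proj(S,p+M[:,0]*s-M[:,1]*.013*(s!=0))[0];q=((q-b[:2]+.5)*6).astype(int);cv2.circle(b0,tuple(map(int,q)),3,(0,0,255),-1)
cv2.imwrite("pics/p5.png",b0)
E
```

```text
clock: 15.4
eef_pos: [0.4575, 0.118, 0.0602]
tool_rot: [0.563, -0.428, 0.427, -0.563]
ft_force: [1.0, 1.0, -0.2]
grip_width: 0.0853
[0.45824582 0.11814808 0.06073118] 0.08533304746708831 15.45
[[ 0.268  0.001  0.963]
 [-0.963  0.     0.268]
 [ 0.    -1.     0.001]]
```

View pics/p5.png

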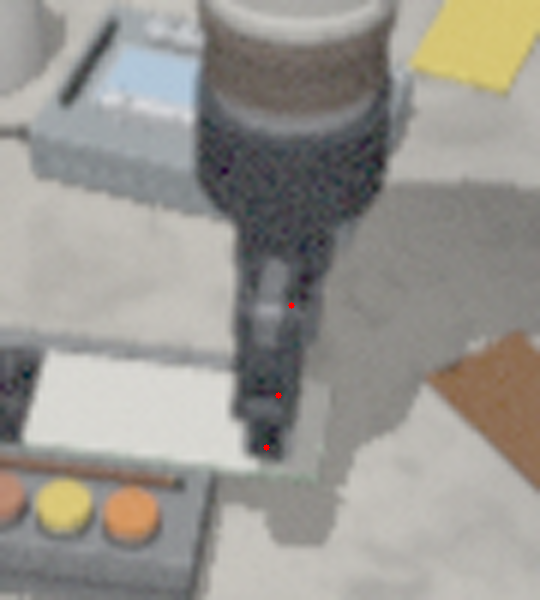

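```bash
python3 -m inch '0 0 0 0 15 0 0;0 0 0 0 15 0 0;0 0 0 0 10 0 0;0 0 0 0 3 0 0;0 0 0 0 0 0 0;0 0 0 0 0 0 0'; python3 - <<'E'
from h import *
from workcell import bot
S=bot.camera("scene")
b=(290,150,380,250);im=S["color"]
b0=im[b[1]:b[3],b[0]:b[2]];b0=(255*(b0/255.)**.5).astype(np.uint8)
cv2.imwrite("pics/p6.png",cv2.resize(b0,None,fx=6,fy=6,interpolation=cv2.INTER_CUBIC))
E
```

```text
clock: 16.2
eef_pos: [0.4586, 0.1182, 0.0176]
tool_rot: [-0.563, 0.427, -0.428, 0.563]
ft_force: [1.1, -0.6, -0.3]
grip_width: 0.0854
```

View pics/p6.png

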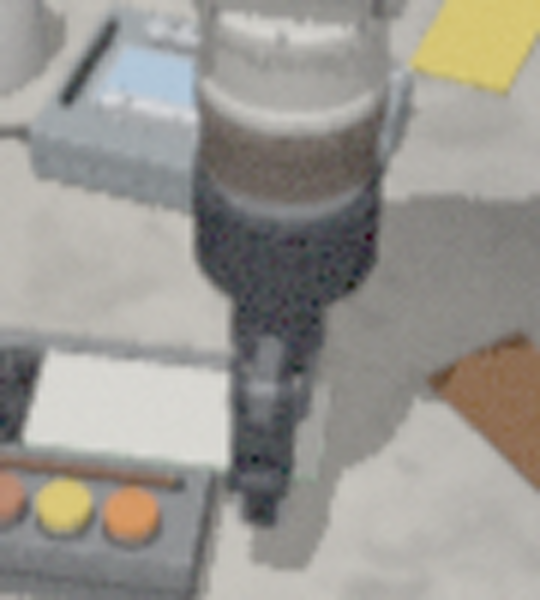

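```bash
python3 -m inch '0 0 0 0 0 0 0.2;0 0 0 0 0 0 0.3;0 0 0 0 0 0 0.3;0 0 0 0 0 0 0.3'; python3 -m inch '0 0 0 0 0 0 0.33;0 0 0 0 0 0 0.36;0 0 0 0 0 0 0.36'
```

```text
clock: 16.75
eef_pos: [0.4581, 0.1181, 0.0171]
tool_rot: [0.563, -0.428, 0.428, -0.563]
ft_force: [0.6, -0.2, 0.1]
grip_width: 0.06
clock: 17.12
eef_pos: [0.4581, 0.1181, 0.0173]
tool_rot: [-0.563, 0.428, -0.428, 0.563]
ft_force: [-1.4, -0.9, 2.9]
grip_width: 0.055
```

```bash
python3 -m inch '0 0 0 0 0 0 0.6;0 0 0 0 0 0 1;0 0 0 0 0 0 1;0 0 0 0 0 0 1'; python3 - <<'E'
from h import *
from workcell import bot
S=bot.camera("scene")
b=(260,150,380,250);im=S["color"]
b0=im[b[1]:b[3],b[0]:b[2]];b0=(255*(b0/255.)**.5).astype(np.uint8)
cv2.imwrite("pics/p7.png",cv2.resize(b0,None,fx=6,fy=6,interpolation=cv2.INTER_CUBIC))
E
```

```text
clock: 17.62
eef_pos: [0.4581, 0.1181, 0.0173]
tool_rot: [-0.563, 0.428, -0.428, 0.563]
ft_force: [-1.7, -0.8, 5.6]
grip_width: 0.0544
```

View pics/p7.png

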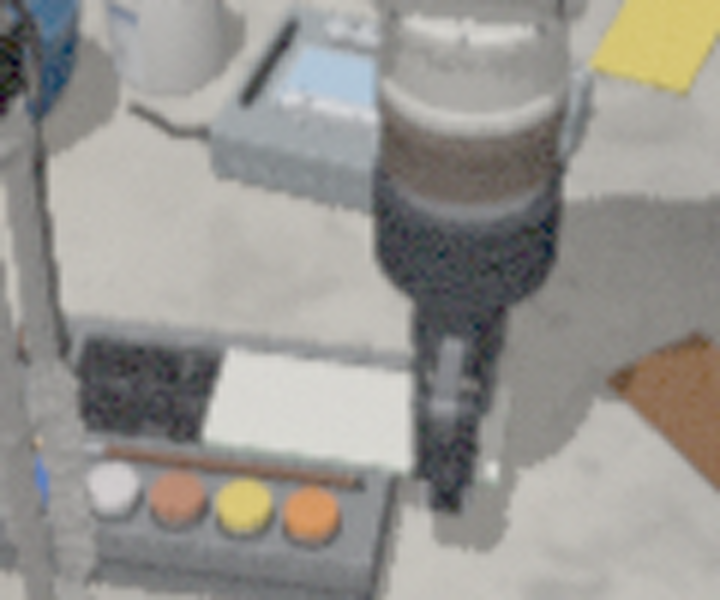

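```bash
python3 -m inch '0 0 0 0 -2 0 1;0 0 0 0 -4 0 1;0 0 0 0 -8 0 1;0 0 0 0 -12 0 1;0 0 0 0 -12 0 1;0 0 0 0 -12 0 1;0 0 0 0 0 0 1;0 0 0 0 0 0 1'; python3 - <<'E'
from h import *
from workcell import bot
S=bot.camera("scene")
b=(260,150,380,250);im=S["color"]
b0=im[b[1]:b[3],b[0]:b[2]];b0=(255*(b0/255.)**.5).astype(np.uint8)
cv2.imwrite("pics/p8.png",cv2.resize(b0,None,fx=6,fy=6,interpolation=cv2.INTER_CUBIC))
E
```

```text
clock: 18.68
eef_pos: [0.458, 0.1181, 0.0671]
tool_rot: [0.563, -0.428, 0.428, -0.563]
ft_force: [-0.6, -0.3, -1.1]
grip_width: 0.0544
```

View pics/p8.png

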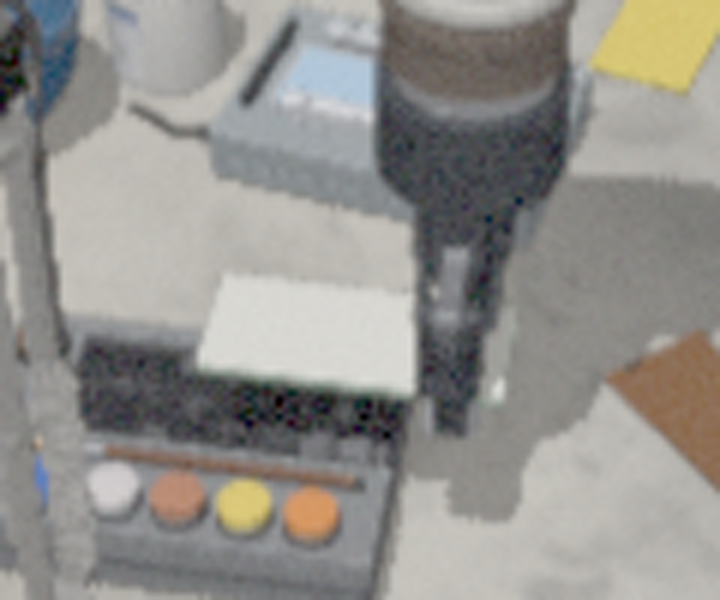

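```bash
python3 -m inch '0 4 0 0 0 0 1;0 4 0 0 0 0 1;0 3.5 0 0 0 0 1;0 0 0 15 0 -8 1;0 0 0 30 0 -14 1;0 0 0 35 0 -16 1;0 0 0 35 0 -16 1;0 0 0 35 0 -16 1;0 0 0 35 0 -16 1;0 0 0 20 0 -8 1;0 0 0 8 0 -5 1;0 0 0 0 0 0 1'; python3 -m inch '0 0 0 0 0 0 1;0 0 0 0 0 0 1'; python3 - <<'E'
from h import *
from workcell import bot
from scipy.spatial.transform import Rotation as R
o=bot.get_obs();print(R.from_quat(o["tool_rot"]).as_matrix().round(4),o["ft_force"])
for n in("scene","top"):
    c=bot.camera(n);cv2.imwrite(f"pics/p9{n}.png",c["color"]);np.save(n+"9.npy",c,allow_pickle=True)
E
```

```text
clock: 20.23
eef_pos: [0.3952, -0.1514, 0.0594]
tool_rot: [-0.524, 0.477, -0.455, 0.539]
ft_force: [-0.5, 0.3, -1.8]
grip_width: 0.0542
clock: 20.48
eef_pos: [0.3961, -0.1505, 0.0595]
tool_rot: [-0.524, 0.476, -0.455, 0.54]
ft_force: [0.1, 0.7, -1.3]
grip_width: 0.0547
[[ 0.1332 -0.0074  0.9911]
 [-0.9904  0.0363  0.1334]
 [-0.037  -0.9993 -0.0025]] [ 0.12110104  0.67391727 -1.26088721]
```

View pics/p9scene.png

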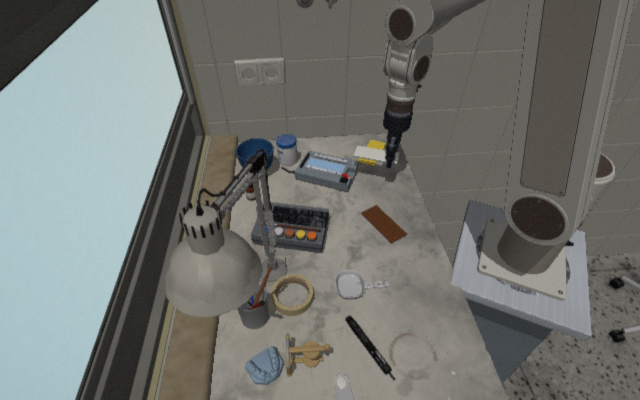

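View pics/p9top.png

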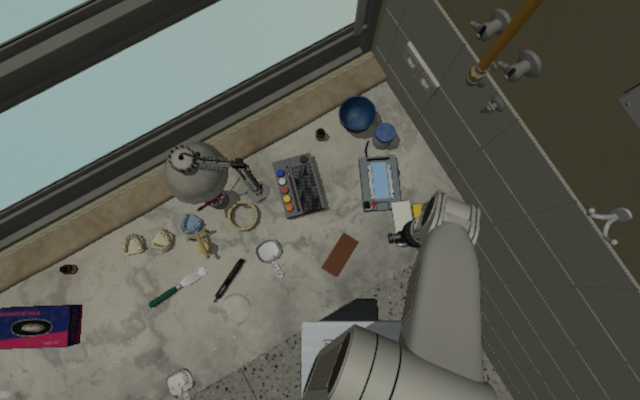

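```bash
python3 -m inch '0 0 0 0 0 0 1'; python3 - <<'E'
from workcell import bot
o=bot.get_obs();print(o["joint_pos"].round(3),o["joint_vel"].round(3),o["tau"].round(1),o["ft_force"],o["ft_torque"])
E
```

```text
clock: 20.7
eef_pos: [0.396, -0.1509, 0.0595]
tool_rot: [-0.524, 0.476, -0.455, 0.54]
ft_force: [-0.8, -0.9, -1.6]
grip_width: 0.0544
[-0.386  0.271 -0.448  0.872  0.031  2.622] [-0.005  0.001  0.002  0.001 -0.001 -0.001] [  0.  -33.8  20.1   0.1   0.1  -0. ] [-0.84786154 -0.8616434  -1.56645832] [-0.11314748  0.02091781  0.0013804 ]
```

```bash
cat >> h.py <<'E'
def need(o,yawdeg,tgt):
    from scipy.spatial.transform import Rotation as R
    M=R.from_quat(o["tool_rot"]).as_matrix();a=np.radians(yawdeg);c,s=np.cos(a),np.sin(a)
    W=np.array([[s,0,c],[-c,0,s],[0,-1,0]])
    print("rotvec deg",np.degrees(R.from_matrix(M.T@W).as_rotvec()).round(2),"shift in final tool mm",(W.T@(np.array(tgt)-o["eef_pos"])*1000).round(1),"pos",np.round(o["eef_pos"],4),"F",np.round(o["ft_force"],1),"t",o["clock"])
E
python3 - <<'E'
from h import *
from workcell import bot
need(bot.get_obs(),4.1,(.3745,-.1014,.0595))
E
```

```text
rotvec deg [ 0.21  3.53 -2.11] shift in final tool mm [-50.9   0.  -17.9] pos [ 0.396  -0.1509  0.0595] F [-0.8 -0.9 -1.6] t 20.7
```

```bash
python3 -m inch '0.1 1.8 -1.05 0 0 0 1;0.1 1.75 -1.05 0 0 0 1;0 0 0 -10 0 -4 1;0 0 0 -15 0 -5 1;0 0 0 -15 0 -5 1;0 0 0 -10 0 -4 1;0 0 0 0 0 0 1;0 0 0 0 0 0 1;0 0 0 0 0 0 1'; python3 - <<'E'
from h import *
from workcell import bot
o=bot.get_obs();need(o,4.1,(.3745,-.1014,.0595));print(o["joint_pos"].round(3))
for n in("scene","top"):
    c=bot.camera(n);np.save(n+"9.npy",c,allow_pickle=True)
    b=(280,120,420,220) if n=="scene" else (350,150,450,240)
    b0=c["color"][b[1]:b[3],b[0]:b[2]];b0=(255*(b0/255.)**.6).astype(np.uint8)
    cv2.imwrite(f"pics/p10{n}.png",cv2.resize(b0,None,fx=5.5,fy=5.5,interpolation=cv2.INTER_CUBIC))
E
```

```text
clock: 21.82
eef_pos: [0.3748, -0.103, 0.0596]
tool_rot: [-0.517, 0.482, -0.482, 0.517]
ft_force: [-0.8, 0.1, -2.2]
grip_width: 0.0545
rotvec deg [-0.01 -0.09  0.01] shift in final tool mm [-1.6  0.1 -0.2] pos [ 0.3748 -0.103   0.0596] F [-0.8  0.1 -2.2] t 21.825
[-0.268  0.196 -0.551  0.823 -0.     2.804]
```

View pics/p10scene.png

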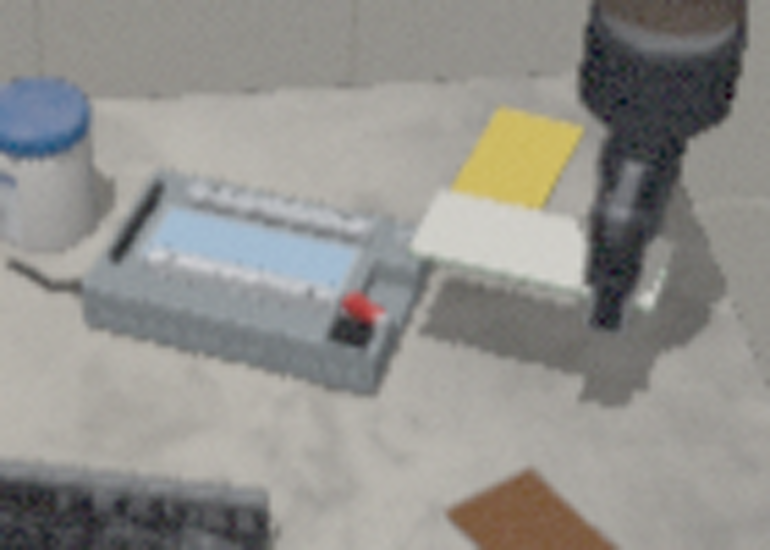

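View pics/p10top.png

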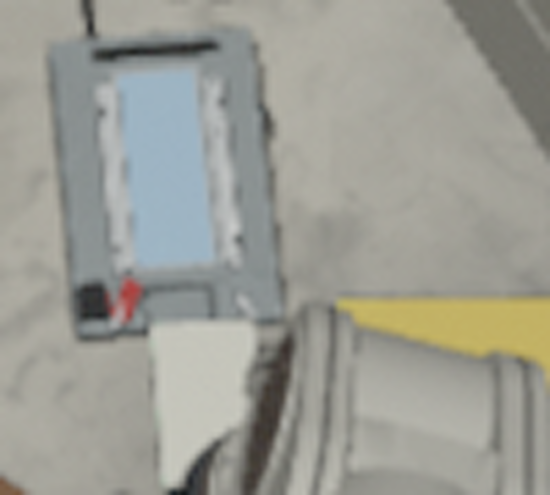

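```bash
python3 - <<'E'
from h import *
T=np.load("top9.npy",allow_pickle=True).item();S=np.load("scene9.npy",allow_pickle=True).item()
A=np.array
for z in(.0813,.0843,.0873):
    G=[(A([.065,-.028,z]),A([.065,.028,z])),(A([0.,.028,z]),A([.065,.028,z])),(A([0.,-.028,z]),A([.065,-.028,z]))]
    for l,cs in(("top",[T]),("scene",[S]),("both",[T,S])):
        print(z,l,end=" ");g=edgefit(cs,G,(.4166,-.100,.0715),2.5)
    if z==.0843:
        overlay(T,[g],[G],"pics/p11t.png",(350,150,450,240),6);overlay(S,[g],[G],"pics/p11s.png",(280,120,420,220),5)
NOT=[(A([-.086,.02,.034]),A([-.062,.02,.034])),(A([-.062,.02,.034]),A([-.062,-.02,.034])),(A([-.062,-.02,.034]),A([-.086,-.02,.034]))]
TS=sil(.086,.058,.034)
for l,cs in(("top",[T]),("scene",[S]),("both",[T,S])):
    print("tab",l,end=" ");edgefit(cs,TS[:3],(.573,-.087,.0715),2.)
E
```

```text
0.0813 top 40 rms px 0.39 pose mm [419.1 -99.6] deg 3.65
0.0813 scene 48 rms px 0.3 pose mm [ 418.8 -102.3] deg 3.66
0.0813 both 89 rms px 0.45 pose mm [ 418.8 -101.3] deg 4.42
0.0843 top 40 rms px 0.43 pose mm [418.8 -99.1] deg 3.53
0.0843 scene 48 rms px 0.28 pose mm [417.3 -98.3] deg 3.29
0.0843 both 88 rms px 0.37 pose mm [417.9 -99. ] deg 3.56
0.0873 top 38 rms px 0.34 pose mm [418.3 -99.1] deg 3.68
0.0873 scene 48 rms px 0.26 pose mm [416.3 -94.8] deg 3.22
0.0873 both 88 rms px 0.58 pose mm [416.9 -95.7] deg 2.25
tab top 41 rms px 0.58 pose mm [568.2 -88.1] deg 4.32
tab scene 42 rms px 0.42 pose mm [569.8 -88.6] deg 4.31
tab both 82 rms px 0.55 pose mm [569.2 -88.7] deg 4.22
```

View pics/p11t.png

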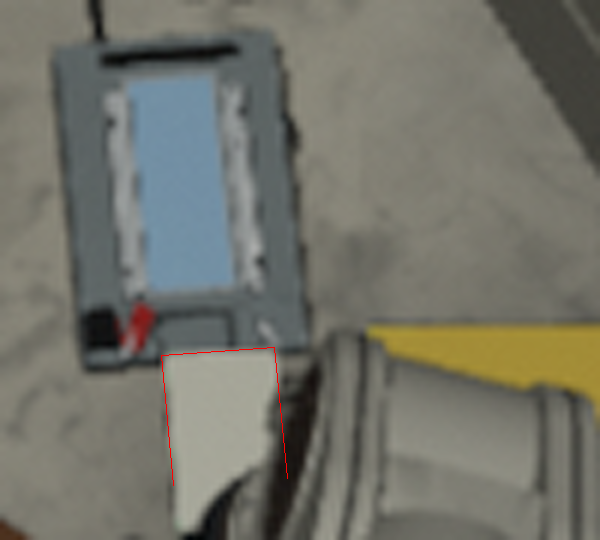

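View pics/p11s.png

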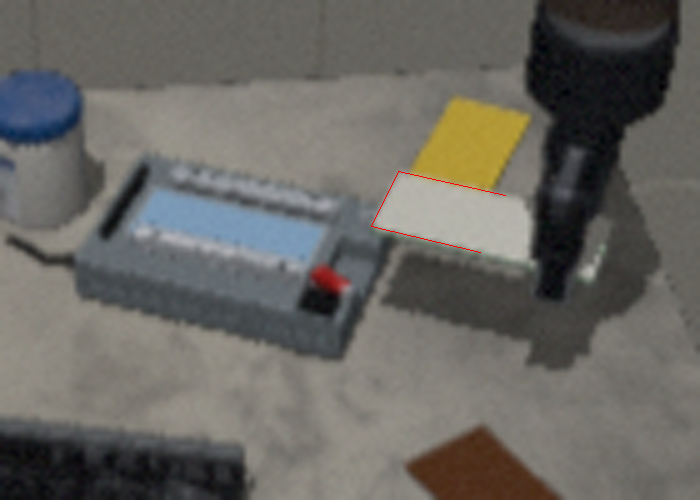

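```bash
python3 - <<'E'
from h import *
T=np.load("top.npy",allow_pickle=True).item();S=np.load("scene.npy",allow_pickle=True).item()
p=(.573,-.0872,np.radians(4.1))
ys=np.arange(-.060,.0601,.0005);xs=np.arange(-.040,.045,.001)
for nm,c in(("top",T),("scene",S)):
  for z in(.046,):
    L=np.array([[x,y,z] for x in xs for y in ys]);q=proj(c,place(p,L)).astype(np.float32)
    im=cv2.remap(c["color"],q[:,0].reshape(len(xs),-1),q[:,1].reshape(len(xs),-1),1).astype(float)
    g=im.mean(2); bl=im[...,0]-im[...,2]
    m=g.mean(0);mb=bl.mean(0)
    print(nm);print(" ".join(f"{y*1000:.0f}:{a:.0f}/{b:.0f}" for y,a,b in zip(ys[::2],m[::2],mb[::2])))
E
```

```text
top
-60:102/-11 -59:93/-10 -58:82/-9 -57:74/-6 -56:70/-4 -55:71/-1 -54:77/2 -53:83/4 -52:90/6 -51:95/7 -50:98/8 -49:98/8 -48:98/8 -47:98/8 -46:97/8 -45:97/8 -44:97/8 -43:97/8 -42:97/8 -41:97/8 -40:96/8 -39:94/8 -38:94/7 -37:96/6 -36:102/5 -35:108/4 -34:117/3 -33:127/3 -32:136/3 -31:142/3 -30:144/3 -29:144/4 -28:143/4 -27:140/4 -26:135/4 -25:130/4 -24:126/5 -23:122/6 -22:121/10 -21:122/14 -20:127/20 -19:133/27 -18:136/34 -17:138/41 -16:139/45 -15:140/48 -14:140/49 -13:140/49 -12:140/49 -11:140/49 -10:140/49 -9:140/49 -8:140/48 -7:140/49 -6:140/49 -5:140/49 -4:140/49 -3:140/49 -2:140/48 -1:140/49 0:140/49 1:140/49 2:140/49 3:140/49 4:140/49 5:140/48 6:140/48 7:140/49 8:140/49 9:140/49 10:140/49 11:140/49 12:140/49 13:140/49 14:140/49 15:140/49 16:140/49 17:140/49 18:140/49 19:140/48 20:140/48 21:137/46 22:134/42 23:131/37 24:130/30 25:129/21 26:128/12 27:131/7 28:137/5 29:142/4 30:143/4 31:143/4 32:142/4 33:140/4 34:135/4 35:128/4 36:121/4 37:112/4 38:101/5 39:94/6 40:92/6 41:93/7 42:96/7 43:97/8 44:97/8 45:97/8 46:97/8 47:97/8 48:97/8 49:97/8 50:97/8 51:97/8 52:97/8 53:97/8 54:97/8 55
[... 567 characters left out ...]
:108/15 -11:115/18 -10:122/22 -9:128/27 -8:133/32 -7:138/37 -6:141/42 -5:144/46 -4:146/49 -3:147/52 -2:148/54 -1:149/56 0:149/57 1:149/58 2:150/58 3:150/58 4:150/59 5:150/59 6:150/59 7:150/59 8:150/59 9:150/59 10:150/59 11:150/59 12:150/59 13:150/59 14:150/59 15:150/59 16:150/59 17:149/59 18:149/58 19:149/57 20:149/57 21:149/55 22:148/53 23:148/49 24:148/44 25:149/39 26:150/33 27:152/28 28:153/23 29:154/18 30:155/15 31:156/12 32:157/10 33:156/9 34:154/8 35:150/7 36:145/7 37:139/6 38:134/6 39:128/6 40:123/6 41:118/6 42:114/6 43:111/6 44:110/6 45:108/7 46:107/7 47:106/7 48:105/8 49:104/8 50:103/9 51:103/9 52:103/10 53:103/10 54:103/11 55:103/11 56:103/12 57:104/12 58:104/12 59:104/12 60:105/12
```

```bash
python3 - <<'E'
from h import *
p=(.573,-.0872,np.radians(4.1))
ys=np.arange(-.045,.0451,.00025)
for nm in("top","top9"):
  c=np.load(nm+".npy",allow_pickle=True).item()
  for x0 in(-.045,-.025,-.005,.015,.035):
    xs=np.arange(x0,x0+.018,.001)
    L=np.array([[x,y,.046] for x in xs for y in ys]);q=proj(c,place(p,L)).astype(np.float32)
    im=cv2.remap(c["color"],q[:,0].reshape(len(xs),-1),q[:,1].reshape(len(xs),-1),1).astype(float)
    g=im.mean(2).mean(0); b=(im[...,0]-im[...,2]).mean(0)
    w=np.where(g>118)[0]; bb=np.where(b>27)[0]
    print(nm,x0,"outer",ys[w[0]]*1000,ys[w[-1]]*1000,"mid",(ys[w[0]]+ys[w[-1]])*500,"blue mid",(ys[bb[0]]+ys[bb[-1]])*500)
E
```

```text
top -0.045 outer -33.749999999999986 35.00000000000007 mid 0.6250000000000422 blue mid 2.625000000000044
top -0.025 outer -33.999999999999986 36.50000000000007 mid 1.2500000000000426 blue mid 2.3750000000000435
top -0.005 outer -34.749999999999986 36.75000000000007 mid 1.0000000000000426 blue mid 2.500000000000044
top 0.015 outer -33.499999999999986 37.00000000000007 mid 1.750000000000043 blue mid 2.8750000000000444
top 0.035 outer -31.999999999999986 34.50000000000007 mid 1.2500000000000426 blue mid 2.500000000000044
top9 -0.045 outer -33.749999999999986 35.00000000000007 mid 0.6250000000000422 blue mid 2.625000000000044
top9 -0.025 outer -33.999999999999986 36.50000000000007 mid 1.2500000000000426 blue mid 2.500000000000044
top9 -0.005 outer -34.749999999999986 36.75000000000007 mid 1.0000000000000426 blue mid 2.625000000000044
top9 0.015 outer -33.499999999999986 37.00000000000007 mid 1.750000000000043 blue mid 2.8750000000000444
top9 0.035 outer -31.999999999999986 34.75000000000007 mid 1.3750000000000429 blue mid 2.500000000000044
```

```bash
python3 -m inch '0 0 0 -1.5 0 -4 1;0 0 0 0 10 0 1;0 0 0 0 15 0 1;0 0 0 0 10 0 1;0 0 0 0 6 0 1;0 0 0 0 1 0 1;0 0 0 0 0 0 1;0 0 0 0 0 0 1'; python3 - <<'E'
from h import *
from workcell import bot
o=bot.get_obs();need(o,4.1,(.3705,-.1012,.0168))
A=np.array;z=o["eef_pos"][2]+.0247
T=bot.camera("top");S=bot.camera("scene")
for z in (z-.003,z,z+.003):
    G=[(A([.065,-.028,z]),A([.065,.028,z])),(A([0.,.028,z]),A([.065,.028,z])),(A([0.,-.028,z]),A([.065,-.028,z]))]
    for cs in([T],[S],[T,S]): g=edgefit(cs,G,(.413,-.0975,.0715),2.5)
for n,c in(("t",T),("s",S)):
    b=(280,120,420,220) if n=="s" else (350,150,450,240)
    b0=c["color"][b[1]:b[3],b[0]:b[2]];b0=(255*(b0/255.)**.6).astype(np.uint8)
    cv2.imwrite(f"pics/p12{n}.png",cv2.resize(b0,None,fx=5.5,fy=5.5,interpolation=cv2.INTER_CUBIC))
E
```

```text
clock: 22.92
eef_pos: [0.3707, -0.1015, 0.0179]
tool_rot: [-0.517, 0.482, -0.482, 0.517]
ft_force: [-0.4, -0.8, -1.2]
grip_width: 0.0547
rotvec deg [-0.03 -0.07  0.01] shift in final tool mm [-0.3  1.1 -0.1] pos [ 0.3707 -0.1015  0.0179] F [-0.4 -0.8 -1.2] t 22.925
42 rms px 0.37 pose mm [415.8 -98.2] deg 3.49
48 rms px 0.32 pose mm [414.7 -99.9] deg 2.95
90 rms px 0.43 pose mm [415.1 -99.2] deg 3.5
42 rms px 0.41 pose mm [415.3 -97.9] deg 3.46
48 rms px 0.37 pose mm [413.5 -96.7] deg 3.28
90 rms px 0.43 pose mm [414.2 -96.9] deg 2.68
42 rms px 0.37 pose mm [414.7 -97.7] deg 3.75
48 rms px 0.29 pose mm [412.7 -93.5] deg 3.73
85 rms px 0.54 pose mm [413.5 -94.6] deg 2.64
```

View pics/p12s.png

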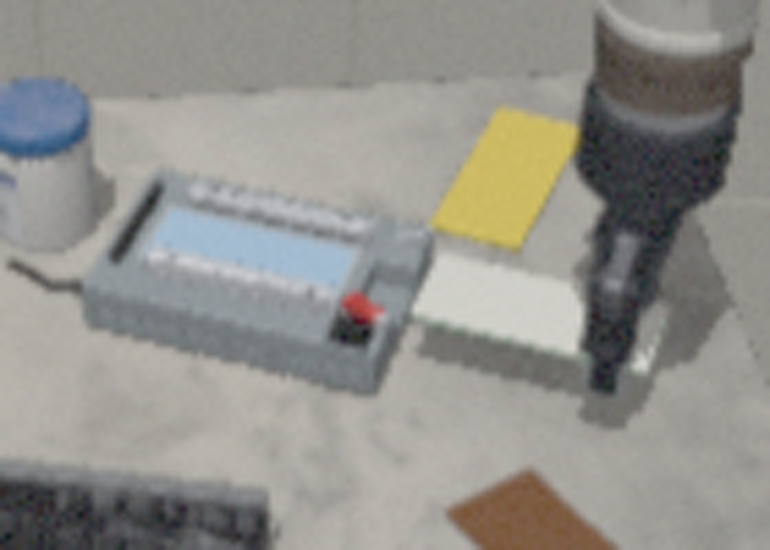

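View pics/p12t.png

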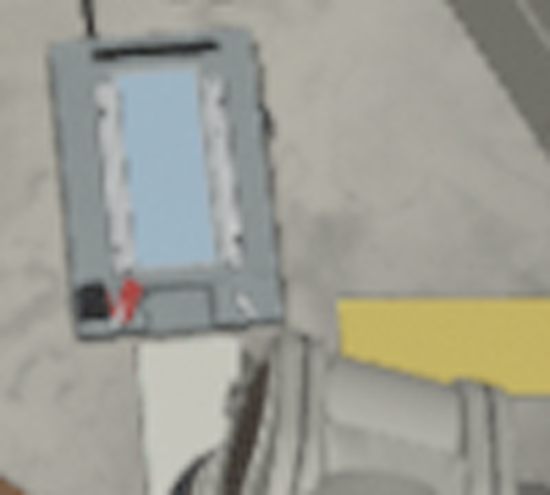

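```bash
python3 - <<'E'
from h import *
from workcell import bot
T=bot.camera("top");S=bot.camera("scene");np.save("top13.npy",T,allow_pickle=True)
A=np.array
p=(.573,-.0864,np.radians(4.1))
NOT=[(A([-.086,.02,.034]),A([-.062,.02,.034])),(A([-.062,.02,.034]),A([-.062,-.02,.034])),(A([-.062,-.02,.034]),A([-.086,-.02,.034]))]
RL=[(A([-.052,s*.02475,.046]),A([.054,s*.02475,.046])) for s in(1,-1)]+[(A([-.16,s*.028,.042]),A([-.092,s*.028,.042])) for s in(1,-1)]
TS=sil(.086,.058,.034)+rectpts(-.086,.086,-.058,.058,.034)
overlay(T,[p,p,p],[TS,NOT,RL],"pics/p13t.png",(355,150,420,225),8)
overlay(S,[p,p,p],[TS,NOT,RL],"pics/p13s.png",(290,140,400,195),7)
E
```

```text
(no output)
```

View pics/p13t.png

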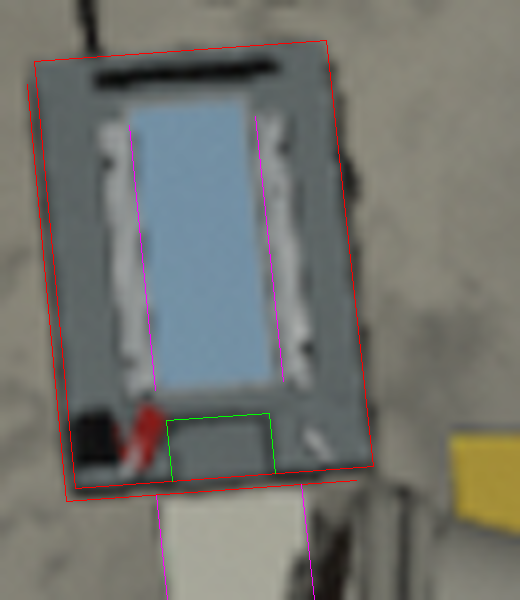

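View pics/p13s.png

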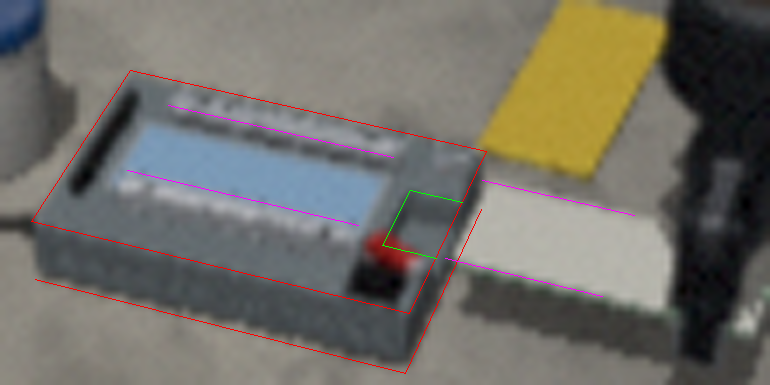

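The held glass lines up with the channel's centre line to within about 1 mm in both views: its left edge falls on the magenta line at top (158–167) and the notch outline fits. Starting to insert it.

```bash
python3 -m inch '0 0 0 0 0.6 4 1;0 0 0 0 0 6 1;0 0 0 0 0 6 1;0 0 0 0 0 6 1;0 0 0 0 0 0 1;0 0 0 0 0 0 1'; python3 -m inch '0 0 0 0 0 5 1;0 0 0 0 0 5 1;0 0 0 0 0 5 1;0 0 0 0 0 0 1'; python3 -m inch '0 0 0 0 0 5 1;0 0 0 0 0 5 1;0 0 0 0 0 5 1;0 0 0 0 0 0 1'
```

```text
clock: 23.88
eef_pos: [0.3921, -0.0999, 0.0168]
tool_rot: [0.517, -0.482, 0.482, -0.517]
ft_force: [-0.6, -0.9, -1.1]
grip_width: 0.0544
clock: 24.38
eef_pos: [0.4092, -0.0993, 0.0174]
tool_rot: [-0.517, 0.481, -0.483, 0.518]
ft_force: [1.7, -2.8, -1.6]
grip_width: 0.0549
clock: 24.88
eef_pos: [0.4237, -0.0977, 0.0172]
tool_rot: [-0.517, 0.482, -0.482, 0.518]
ft_force: [1.7, -2.3, -1.4]
grip_width: 0.0545
```

```bash
python3 -m inch '0 0 0 0 0 5 1;0 0 0 0 0 5 1;0 0 0 0 0 5 1;0 0 0 0 0 5 1;0 0 0 0 0 0 1'; python3 -m inch '0 0 0 0 0 5 1;0 0 0 0 0 5 1;0 0 0 0 0 5 1;0 0 0 0 0 5 1;0 0 0 0 0 0 1;0 0 0 0 0 0 1'; python3 - <<'E'
from h import *
from workcell import bot
o=bot.get_obs();print(o["eef_pos"],o["ft_force"])
T=bot.camera("top");S=bot.camera("scene")
for n,c in(("t",T),("s",S)):
    b=(280,120,420,220) if n=="s" else (350,150,450,240)
    b0=c["color"][b[1]:b[3],b[0]:b[2]];b0=(255*(b0/255.)**.6).astype(np.uint8)
    cv2.imwrite(f"pics/p14{n}.png",cv2.resize(b0,None,fx=5.5,fy=5.5,interpolation=cv2.INTER_CUBIC))
E
```

```text
clock: 25.5
eef_pos: [0.4436, -0.0963, 0.0171]
tool_rot: [-0.517, 0.482, -0.482, 0.518]
ft_force: [1.8, -3.7, -2.0]
grip_width: 0.0542
clock: 26.25
eef_pos: [0.4634, -0.0949, 0.0172]
tool_rot: [-0.517, 0.482, -0.483, 0.518]
ft_force: [1.9, -2.4, -1.3]
grip_width: 0.0547
[ 0.46336713 -0.09485077  0.01724251] [ 1.9265227  -2.42839465 -1.33003189]
```

View pics/p14s.png

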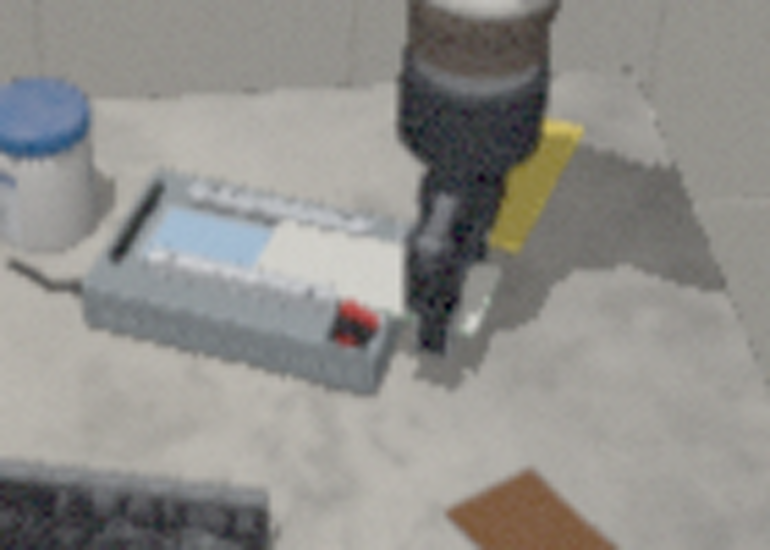

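View pics/p14t.png

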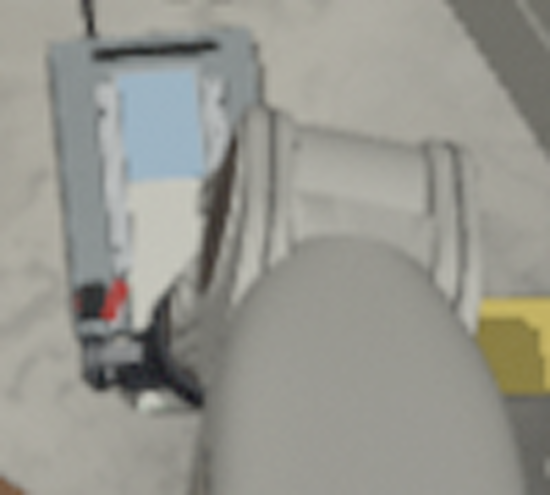

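```bash
python3 -m inch '0 0 0 0 0 3 1;0 0 0 0 0 3 1;0 0 0 0 0 0 1;0 0 0 0 0.6 0 1;0 0 0 0 0 0 1;0 0 0 0 0 0 1'; python3 -m inch '0 0 0 0 0.6 0 1;0 0 0 0 0 0 1;0 0 0 0 0 0 1'
```

```text
clock: 27.1
eef_pos: [0.4681, -0.0945, 0.0164]
tool_rot: [-0.517, 0.482, -0.482, 0.517]
ft_force: [-0.8, -3.7, -1.6]
grip_width: 0.0544
clock: 27.48
eef_pos: [0.4682, -0.0945, 0.0158]
tool_rot: [-0.517, 0.482, -0.482, 0.517]
ft_force: [-1.8, -2.6, -0.1]
grip_width: 0.0546
```

```bash
python3 -m inch '0 0 0 0 0.3 0 1;0 0 0 0 0 0 0.3;0 0 0 0 0 0 0.28;0 0 0 0 0 0 0.2;0 0 0 0 0 0 0.2'; python3 - <<'E'
from h import *
from workcell import bot
o=bot.get_obs();print(o["eef_pos"],o["ft_force"],o["grip_width"])
S=bot.camera("scene");c=S
b=(280,120,420,220)
b0=c["color"][b[1]:b[3],b[0]:b[2]];b0=(255*(b0/255.)**.6).astype(np.uint8)
cv2.imwrite(f"pics/p15.png",cv2.resize(b0,None,fx=5.5,fy=5.5,interpolation=cv2.INTER_CUBIC))
E
```

```text
clock: 28.1
eef_pos: [0.468, -0.0941, 0.0154]
tool_rot: [-0.517, 0.482, -0.482, 0.518]
ft_force: [-0.3, 0.7, -0.9]
grip_width: 0.0683
[ 0.46802226 -0.0940904   0.01542356] [-0.32989767  0.6639251  -0.88105895] 0.06825577692040831
```

View pics/p15.png

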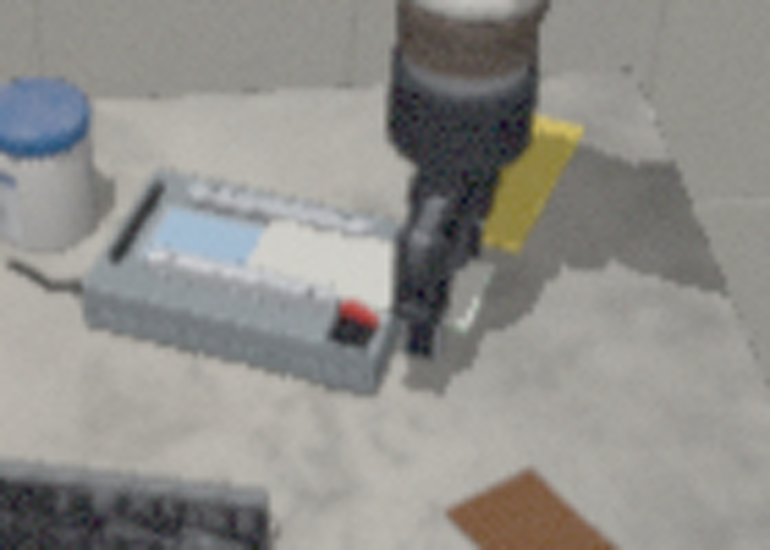

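```bash
python3 -m inch '0 0 0 0 -10 0 0.1;0 0 0 0 -20 0 0.1;0 0 0 0 -30 0 0.1;0 0 0 0 0 -10 1;0 0 0 0 0 -16 1;0 0 0 0 0 -16 1;0 0 0 0 0 0 1;0 0 0 0 0 0 1;0 0 0 0 0 0 1'; python3 - <<'E'
from h import *
from workcell import bot
o=bot.get_obs()
A=np.array
S=bot.camera("scene");T=bot.camera("top")
print(o["grip_width"]);need(o,4.1,tuple(place((.573,-.0864,np.radians(4.1)),A([-.146,0,.0365]))[0]))
z=.040
G=[(A([-.065,-.028,z]),A([-.065,.028,z])),(A([-.065,.028,z]),A([-.02,.028,z]))]
TL=np.radians(4.1)
# near end of glass, 1D
g=edgefit([S],G,tuple(place((.573,-.0864,TL),A([-.061,0,0]))[0][:2])+(TL,),3)
overlay(S,[g],[G],"pics/p16.png",(280,120,420,220),5)
overlay(T,[g],[G],"pics/p16t.png",(350,150,450,240),5)
E
```

```text
clock: 29.28
eef_pos: [0.4268, -0.0975, 0.0754]
tool_rot: [-0.517, 0.482, -0.482, 0.517]
ft_force: [0.3, -0.6, 0.0]
grip_width: 0.0001
0.00014854621080078581
rotvec deg [-0.02 -0.06 -0.  ] shift in final tool mm [-0.6 38.9  0.6] pos [ 0.4268 -0.0975  0.0754] F [ 0.3 -0.6  0. ] t 29.275
32 rms px 0.27 pose mm [511.7 -91.5] deg 4.07
```

View pics/p16.png

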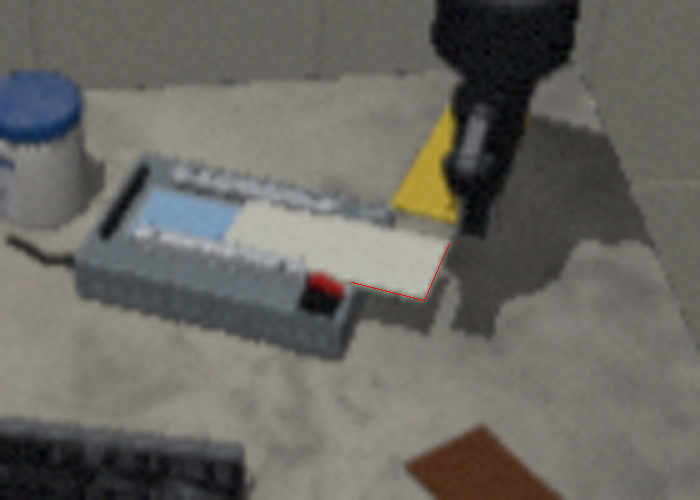

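View pics/p16t.png

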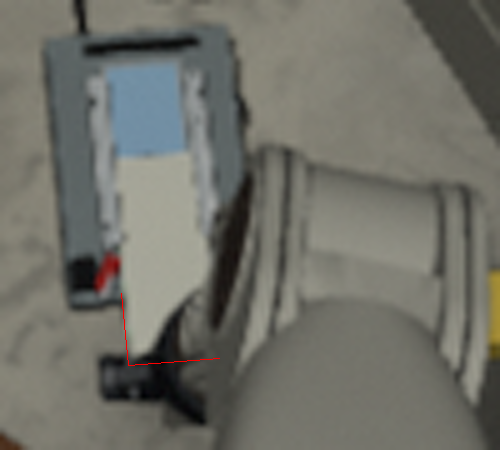

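```bash
python3 -m inch '0 0 0 -0.6 15 0 1;0 0 0 0 15 0 1;0 0 0 0 6 0 1;0 0 0 0 2 0 1;0 0 0 0 0 0 1;0 0 0 0 0 0 1;0 0 0 0 0 0 1'; python3 -m inch '0 0 0 0 0 2 1;0 0 0 0 0 2 1;0 0 0 0 0 2 1;0 0 0 0 0 0 1'; python3 -m inch '0 0 0 0 0 2 1;0 0 0 0 0 2 1;0 0 0 0 0 2 1;0 0 0 0 0 0 1'; python3 - <<'E'
from h import *
from workcell import bot
S=bot.camera("scene");c=S
b=(280,120,420,220)
b0=c["color"][b[1]:b[3],b[0]:b[2]];b0=(255*(b0/255.)**.6).astype(np.uint8)
cv2.imwrite(f"pics/p17.png",cv2.resize(b0,None,fx=5.5,fy=5.5,interpolation=cv2.INTER_CUBIC))
E
```

```text
clock: 30.25
eef_pos: [0.4264, -0.0969, 0.0378]
tool_rot: [-0.517, 0.482, -0.482, 0.517]
ft_force: [0.1, 0.8, -1.0]
grip_width: -0.0002
clock: 30.75
eef_pos: [0.4323, -0.0964, 0.0374]
tool_rot: [0.517, -0.482, 0.482, -0.517]
ft_force: [0.1, -0.1, 0.5]
grip_width: -0.0002
clock: 31.25
eef_pos: [0.4374, -0.096, 0.0372]
tool_rot: [0.518, -0.483, 0.482, -0.517]
ft_force: [-2.2, -0.7, 0.3]
grip_width: 0.0006
```

View pics/p17.png

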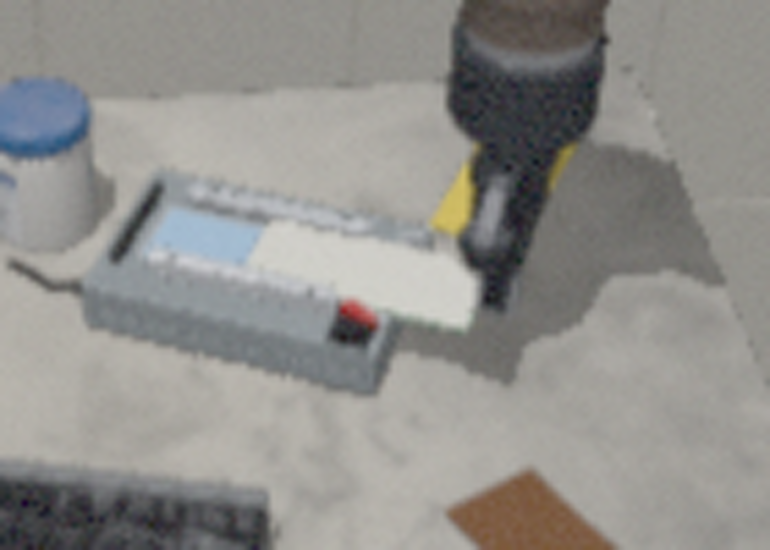

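```bash
python3 -m inch '0 0 0 0 -0 -0.5 1;0 0 0 0 0.8 0 1;0 0 0 0 0 3 1;0 0 0 0 0 3 1;0 0 0 0 0 3 1;0 0 0 0 0 3 1;0 0 0 0 0 0 1'; python3 -m inch '0 0 0 0 0 3 1;0 0 0 0 0 3 1;0 0 0 0 0 3 1;0 0 0 0 0 3 1;0 0 0 0 0 3 1;0 0 0 0 0 0 1';python3 -m inch '0 0 0 0 0 3 1;0 0 0 0 0 3 1;0 0 0 0 0 3 1;0 0 0 0 0 3 1;0 0 0 0 0 0 1'
```

```text
clock: 32.17
eef_pos: [0.4505, -0.0951, 0.0368]
tool_rot: [-0.517, 0.482, -0.482, 0.518]
ft_force: [-0.9, -0.9, 0.9]
grip_width: 0.0001
clock: 32.92
eef_pos: [0.4656, -0.0941, 0.037]
tool_rot: [-0.517, 0.482, -0.482, 0.518]
ft_force: [-2.7, -0.2, 3.7]
grip_width: -0.0003
clock: 33.55
eef_pos: [0.4773, -0.0932, 0.0373]
tool_rot: [-0.517, 0.482, -0.482, 0.518]
ft_force: [-4.1, -0.1, 7.2]
grip_width: -0.0001
```

```bash
python3 -m inch '0 0 0 0 0 -3 1;0 0 0 0 0 0 1;0 0 0 0 0 0 1'; python3 - <<'E'
from h import *
from workcell import bot
S=bot.camera("scene");c=S
b=(290,140,400,215)
b0=c["color"][b[1]:b[3],b[0]:b[2]];b0=(255*(b0/255.)**.6).astype(np.uint8)
cv2.imwrite(f"pics/p18.png",cv2.resize(b0,None,fx=7,fy=7,interpolation=cv2.INTER_CUBIC))
E
```

```text
clock: 33.92
eef_pos: [0.474, -0.0935, 0.0365]
tool_rot: [-0.517, 0.482, -0.482, 0.517]
ft_force: [0.6, -0.1, -1.2]
grip_width: -0.0002
```

View pics/p18.png

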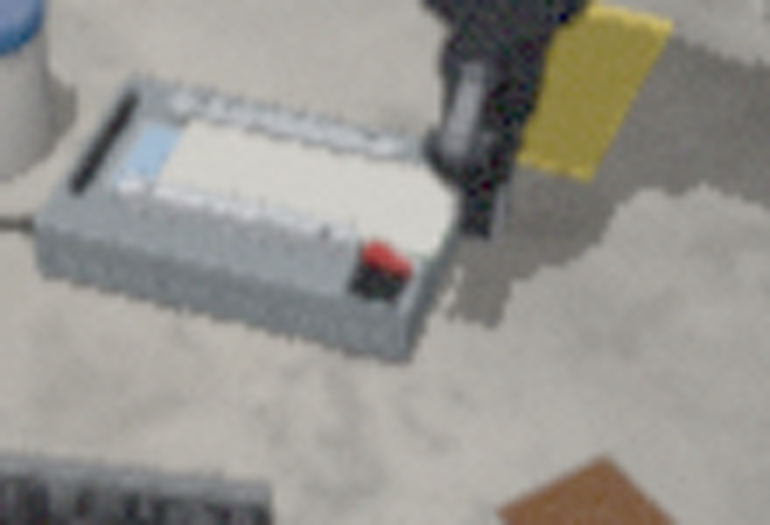

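```bash
python3 -m inch '0 0 0 0 0 3 1;0 0 0 0 0 2 1;0 0 0 0 0 2 1;0 0 0 0 0 2 1;0 0 0 0 0 0 1'; python3 -m inch '0 0 0 0 0 2 1;0 0 0 0 0 2 1;0 0 0 0 0 2 1;0 0 0 0 0 0 1'
```

```text
clock: 34.6
eef_pos: [0.4826, -0.0927, 0.0364]
tool_rot: [-0.517, 0.482, -0.482, 0.517]
ft_force: [-2.0, -0.1, -0.5]
grip_width: 0.0002
clock: 35.1
eef_pos: [0.489, -0.0924, 0.0367]
tool_rot: [-0.517, 0.482, -0.482, 0.517]
ft_force: [-2.6, 0.7, -1.0]
grip_width: 0.0001
```

```bash
python3 -m inch '0 0 0 0 0 2 1;0 0 0 0 0 2 1;0 0 0 0 0 2 1;0 0 0 0 0 0 1'; python3 -m inch '0 0 0 0 0 1.5 1;0 0 0 0 0 1.5 1;0 0 0 0 0 0 1;0 0 0 0 0 0 1'; python3 - <<'E'
from h import *
from workcell import bot
for n,c in(("s",bot.camera("scene")),("t",bot.camera("top"))):
    b=(290,140,400,215) if n=="s" else (350,150,430,220)
    b0=c["color"][b[1]:b[3],b[0]:b[2]];b0=(255*(b0/255.)**.6).astype(np.uint8)
    cv2.imwrite(f"pics/p19{n}.png",cv2.resize(b0,None,fx=7,fy=7,interpolation=cv2.INTER_CUBIC))
E
```

```text
clock: 35.6
eef_pos: [0.4951, -0.0921, 0.0367]
tool_rot: [-0.517, 0.482, -0.482, 0.517]
ft_force: [-2.2, 0.2, 0.1]
grip_width: 0.0001
clock: 36.1
eef_pos: [0.4977, -0.0918, 0.0367]
tool_rot: [-0.517, 0.482, -0.482, 0.517]
ft_force: [-2.7, 0.1, -0.2]
grip_width: -0.0002
```

View pics/p19s.png

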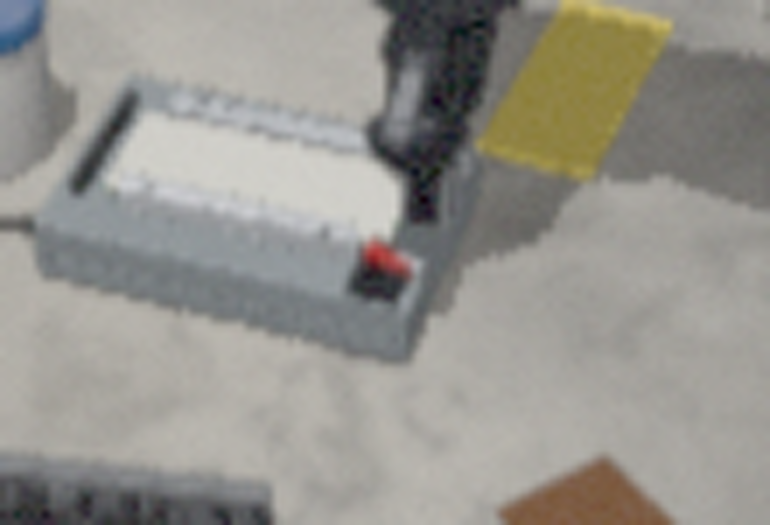

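View pics/p19t.png

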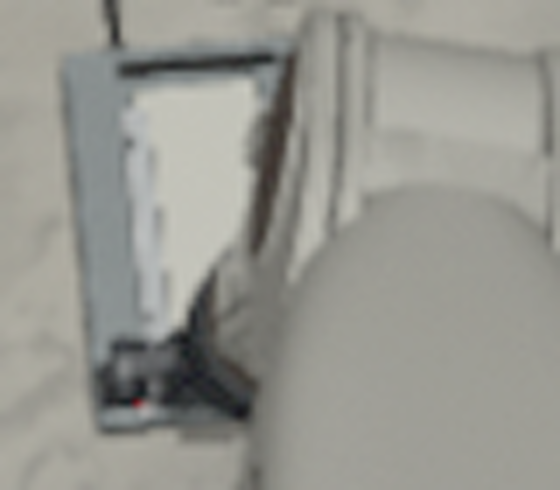

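```bash
python3 -m inch '0 0 0 0 0 1 1;0 0 0 0 0 1 1;0 0 0 0 0 0 1'; python3 -m inch '0 0 0 0 0 1 1;0 0 0 0 0 0 1'; python3 -m inch '0 0 0 0 0 0.7 1;0 0 0 0 0 0 1'; python3 -m inch '0 0 0 0 0 0.5 1;0 0 0 0 0 0 1;0 0 0 0 0 0 1'
```

```text
clock: 36.58
eef_pos: [0.4994, -0.0917, 0.0366]
tool_rot: [0.517, -0.482, 0.482, -0.517]
ft_force: [-2.1, 0.1, 0.1]
grip_width: -0.0001
clock: 36.83
eef_pos: [0.5005, -0.0915, 0.0366]
tool_rot: [-0.517, 0.482, -0.482, 0.517]
ft_force: [-2.0, 1.6, -0.8]
grip_width: -0.0
clock: 37.08
eef_pos: [0.5012, -0.0915, 0.0366]
tool_rot: [-0.517, 0.482, -0.482, 0.517]
ft_force: [-3.4, 1.4, 0.4]
grip_width: 0.0001
clock: 37.45
eef_pos: [0.5016, -0.0915, 0.0366]
tool_rot: [0.517, -0.482, 0.482, -0.517]
ft_force: [-3.6, 0.1, 0.0]
grip_width: -0.0001
```

```bash
python3 -m inch '0 0 0 0 0 0.6 1;0 0 0 0 0 0 1'; python3 -m inch '0 0 0 0 0 0.5 1;0 0 0 0 0 0 1';python3 -m inch '0 0 0 0 0 0.5 1;0 0 0 0 0 0 1'; python3 - <<'E'
from h import *
from workcell import bot
c=bot.camera("scene");np.save("scene20.npy",c,allow_pickle=True)
b=(290,140,400,215)
b0=c["color"][b[1]:b[3],b[0]:b[2]];b0=(255*(b0/255.)**.6).astype(np.uint8)
cv2.imwrite(f"pics/p20.png",cv2.resize(b0,None,fx=7,fy=7,interpolation=cv2.INTER_CUBIC))
E
```

```text
clock: 37.7
eef_pos: [0.5034, -0.0918, 0.0369]
tool_rot: [-0.517, 0.481, -0.483, 0.518]
ft_force: [0.6, -0.2, 0.1]
grip_width: 0.0
clock: 37.95
eef_pos: [0.5039, -0.0917, 0.0371]
tool_rot: [-0.517, 0.482, -0.483, 0.518]
ft_force: [0.1, -0.5, -0.1]
grip_width: 0.0001
clock: 38.2
eef_pos: [0.5035, -0.0915, 0.0367]
tool_rot: [-0.517, 0.482, -0.482, 0.517]
ft_force: [-0.7, 0.3, 0.0]
grip_width: 0.0001
```

View pics/p20.png

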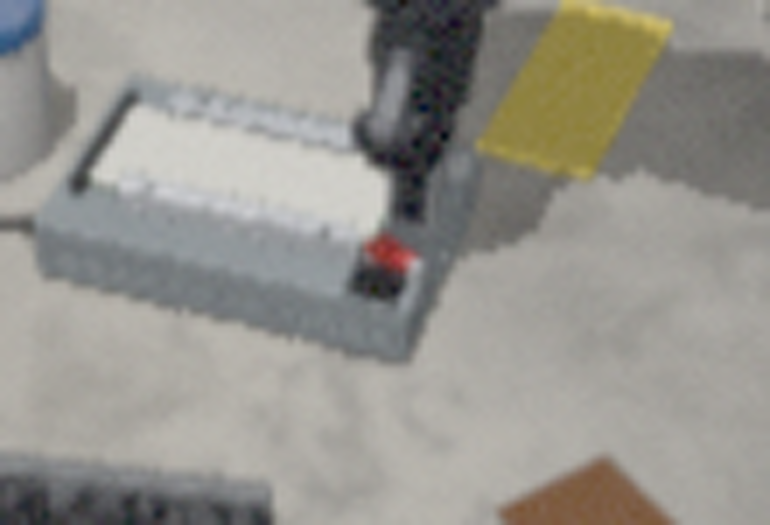

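The push force fell from 3.6 N to about 0 with a small jump forward, and the red nose at (390,255) now reaches in behind the glass. Retreating to check.

```bash
python3 -m inch '0 0 0 0 0 -2 1;0 0 0 0 0 -5 1;0 0 0 0 0 -15 1;0 0 0 0 -20 -20 1;0 0 0 0 -30 -20 1;0 0 0 0 -30 -20 1;0 0 0 30 -30 -20 1;0 0 0 40 -30 0 1;0 0 0 40 -10 0 1;0 0 0 40 0 0 1;0 0 0 20 0 0 1;0 0 0 0 0 0 1'; python3 - <<'E'
from h import *
from workcell import bot
T=bot.camera("top");S=bot.camera("scene")
for n,c in(("s",S),("t",T)):
    b=(290,140,400,215) if n=="s" else (345,145,430,220)
    b0=c["color"][b[1]:b[3],b[0]:b[2]];b0=(255*(b0/255.)**.6).astype(np.uint8)
    cv2.imwrite(f"pics/p21{n}.png",cv2.resize(b0,None,fx=7,fy=7,interpolation=cv2.INTER_CUBIC))
cv2.imwrite("pics/p21full.png",S["color"])
A=np.array;p=(.573,-.0864,np.radians(4.1));z=.040
E=[(A([-.065,-.018,z]),A([-.065,.018,z])),(A([.065,-.02,z]),A([.065,.02,z])),]
g0=tuple(place(p,A([.005,0,0]))[0][:2])+(p[2],)
for cs in([T],[S],[T,S]):
    g=edgefit(cs,E,g0,2.5)
    d=g[:2]-A(p[:2]);print("table x",(d[0]*np.cos(p[2])+d[1]*np.sin(p[2]))*1000)
print(bot.get_obs()["joint_pos"],bot.get_obs()["clock"])
E
```

```text
clock: 39.75
eef_pos: [0.413, -0.2687, 0.1861]
tool_rot: [-0.517, 0.483, -0.482, 0.517]
ft_force: [-1.0, 0.7, 1.2]
grip_width: 0.0003Traceback (most recent call last):
  File "<stdin>", line 13, in <module>
  File "h.py", line 37, in edgefit
    sol=least_squares(f,p,loss="soft_l1",f_scale=.4,x_scale=[.01,.01,.1]); p=sol.x
    return func(*args, **kwargs)
    vector_fun = VectorFunction(
        fun_wrapped,
    ...<6 lines>...
        workers=workers
    )
    self._update_fun()
    ~~~~~~~~~~~~~~~~^^
    self.f = self.fun_wrapped(xp_copy(self.x))
             ~~~~~~~~~~~~~~~~^^^^^^^^^^^^^^^^^
    return np.atleast_1d(self.fun(x))
                         ~~~~~~~~^^^
    return self.f(x, *self.args, **self.kwargs)
           ~~~~~~^^^^^^^^^^^^^^^^^^^^^^^^^^^^^^
  File "h.py", line 36, in f
    return np.concatenate(out)
           ~~~~~~~~~~~~~~^^^^^
ValueError: need at least one array to concatenate
```

View pics/p21s.png

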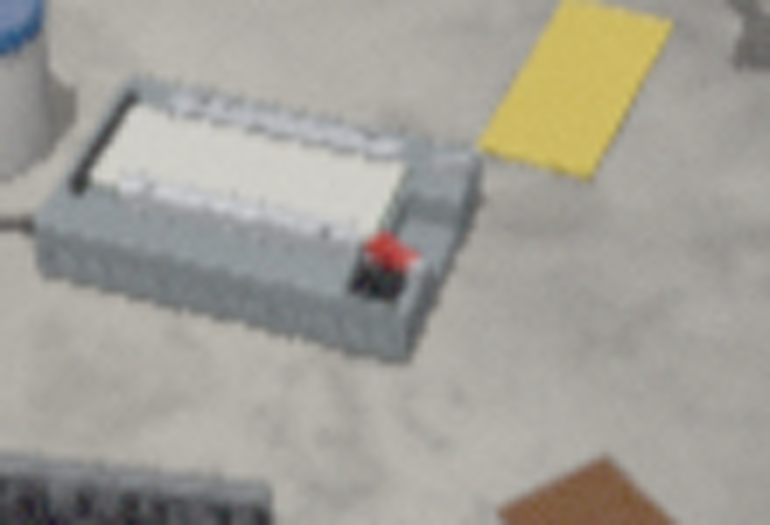

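View pics/p21t.png

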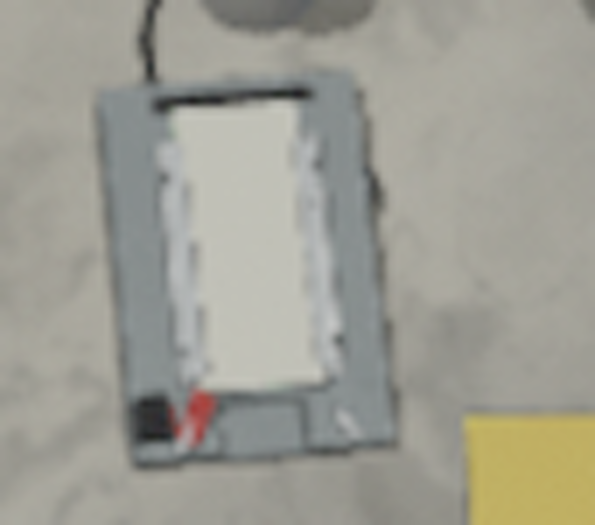

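View pics/p21full.png

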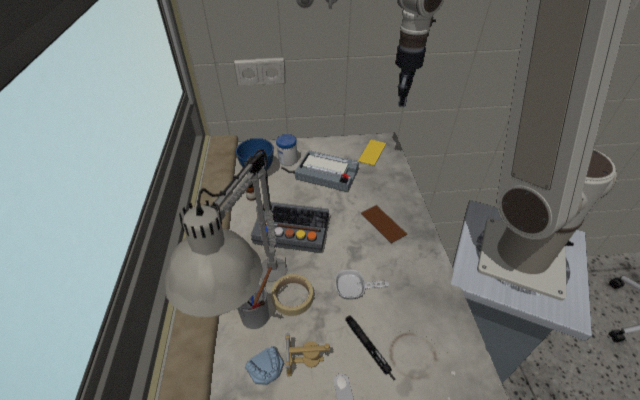

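```bash
python3 - <<'E'
from h import *
from workcell import bot
def red(im):
    i=im.astype(int);m=(i[...,2]-np.maximum(i[...,0],i[...,1])>35);m[:, :280]=0;m[220:]=0;m[:150]=0
    ys,xs=np.where(m&True);w=(xs<400);return len(xs[w]),xs[w].mean().round(2),ys[w].mean().round(2),xs[w].min(),xs[w].max(),ys[w].min(),ys[w].max()
for n in("top","scene"):
    a=np.load(n+".npy",allow_pickle=True).item();c=bot.camera(n)
    print(n,red(a["color"]),red(c["color"]))
    if n=="top":
        p=(.573,-.0864,np.radians(4.1))
        xs=np.arange(-.085,.09,.0005)
        L=np.array([[x,y,.040] for y in np.arange(-.015,.0151,.002) for x in xs]);q=proj(c,place(p,L)).astype(np.float32)
        g=cv2.remap(c["color"],q[:,0].reshape(-1,len(xs)),q[:,1].reshape(-1,len(xs)),1).astype(float).mean(2).mean(0)
        w=np.where(g>135)[0];print("glass ends table x",xs[w[0]],xs[w[-1]])
o=bot.get_obs();print(o["clock"],o["joint_vel"].round(3),o["ft_force"].round(1))
E
```

```text
top (105, np.float64(307.18), np.float64(200.23), np.int64(281), np.int64(375), np.int64(187), np.int64(210)) (102, np.float64(306.9), np.float64(200.2), np.int64(281), np.int64(375), np.int64(187), np.int64(210))
glass ends table x -0.05599999999999998 0.06950000000000013
scene (31, np.float64(346.61), np.float64(177.81), np.int64(342), np.int64(370), np.int64(173), np.int64(213)) (28, np.float64(345.96), np.float64(176.75), np.int64(342), np.int64(364), np.int64(173), np.int64(213))
39.95 [ 0.005 -0.003  0.004 -0.001 -0.    -0.003] [0.1 0.9 0.2]
```

```bash
python3 - <<'E'
from workcell import bot
print(bot.job_done())
E
```

```text
the job is handed in; nothing more can be done
None
```

The mixing glass is in the light table, fully home, with the red catch sprung back behind it. I handed the job in at about 40 s of the 66 s allowed.

**What I did:** I pressed the white glass with 5–7 N and slid it about 53 mm, so it overhung the kit's front edge by about 45 mm. I then pinched it by its long sides, lifted it level and carried it to the table. I fed it under the rails, let go, and pushed it the rest of the way with the shut fingertips.

**Last checks:**
- **Catch:** the push force fell from 3.6 N to about 0 with a 2 mm jump forward. In the final top view the red pixels reach just as far as before loading; in the scene view they match to about a pixel, apart from one edge. Both counts also took in red caps on the kit.
- **Glass position:** it measured about 1.7 mm deeper than the stated home point. That is within my uncertainty on the table's position, and I felt no contact with the stop.
- **Surroundings:** the other things on the bench look unmoved in the final picture, and the arm is clear of everything.

**What did not go to plan:**
- **Carry:** the wrist reached a joint limit on the way to the table, so the tool turned less than commanded, tilted about 2° and ended about 50 mm off target. I corrected it before lowering.
- **Push:** partway in, the vertical force on the glass rose to about 7 N, so I backed off 3 mm and carried on at about 3 N.
- **Final position check:** an automatic edge fit failed to run, so I used a simpler brightness profile for the glass position above.

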